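# Pack the shaft kit in its transport tray

### The job

Pack the shaft kit in the grey tray: lay the stepped shaft in the two green V-saddles, thick end in the deep V nearer the robot, and only then set the orange keeper over it between the saddles, square, with both feet down on the base plate, so that the shaft cannot roll or hop out of the Vs. Also put the gear flat in the larger round dish and the brass flanged bushing, flange down, in the smaller one. Leave the plain steel bushing, the grey steel collar and the solid brass blank where they stand.

Things in the scene. Friction and masses are not known exactly. Their poses are not given: they have to be found in the camera images.
- shaft_grip (a point): Stepped steel shaft, 125 mm long, 0.24 kg, lying level on the bench: 25 mm across for its first 60 mm (thick end), then steps down to 15 mm. The point is on its axis, 50 mm from the thick end (near its balance). z runs along it to the thin end, which at the start points away from the robot. Home: axis along cradle x, this point at cradle x = -12, y = 0, z = 27 mm, with 12 mm of play in x.
- keeper_grip (a point): Orange saddle block on two feet, 44 (x) x 57 (y) mm, 44 high; tunnel along x, 42 mm wide, roof 37 mm up. Grip rib on top, 40 (x) x 16 (y) mm, up to 65 mm. The point is in the rib, 54 mm above the feet's underside; z up; 0.15 kg; half a turn is the same. Home: astride the shaft, x along cradle x, point at cradle x = 3, y = 0, z = 59 mm, 20 mm of play in x, 8 in y.
- gear_mid (a point): Steel spur gear lying flat, hub up: toothed disc 51 mm across and 12 mm thick, smaller hub above it to 20 mm. The point lies on its axis, 10 mm above its underside; z up. 0.16 kg.
- brass_bushing_mid (a point): Brass (yellow) flanged bushing with a bore, standing on its flange: flange 33 mm across and 4 mm thick, barrel 25 mm across, 30 mm high in all. To a gripper its side is a smooth cone from 33 mm across at 4 mm height to 25 mm at the top. The point lies on its axis, 15 mm above its underside; z up. 0.12 kg.
- steel_bushing_mid (a point): Look-alike that stays: plain steel (grey) bushing without a flange, 29 mm across, 34 mm high. The point lies on its axis, 17 mm above its underside.
- steel_collar_mid (a point): Look-alike that stays: grey steel flanged collar, flange 42 mm across, 30 mm high, the same shape as the brass bushing but larger and grey. The point lies on its axis, 15 mm above its underside.
- brass_pin_mid (a point): Look-alike that stays: solid brass (yellow) stepped blank without flange or bore, 28 mm across below, 17 mm above, 40 mm high. The point lies on its axis, 20 mm above its underside.
- shaft_cradle: Cradle: black base plate 158 x 80 mm with two green V-saddles, fixed in the grey kit tray (170 x 174 mm, rim 14 mm high). Origin: centre of its underside, 3 mm above the bench; x along the shaft's place, away from the robot; z up. Plate 5 mm thick; saddles 52 mm wide, 29 mm high with 90 degree notches that centre a bar: deep V at x = -56 to -40 mm (thick end), shallow V at x = 46 to 56 mm (thin end).
- gear_dish: The larger round green dish in the tray, on a black square plate 78 x 78 mm fixed beside the cradle: inside 68 mm across, flat floor 6 mm above its origin, rim 10.5 mm above its origin. Origin at the centre of its underside, 3 mm above the bench; x and y along the tray's sides. A 51 mm gear has 8 mm of play all round.
- bushing_dish: The smaller round green dish in the tray, on a black square plate 78 x 78 mm beside the cradle, 82 mm from the larger dish: inside 50 mm across, flat floor 6 mm above its origin, rim 10.5 mm above its origin. Origin at the centre of its underside, 3 mm above the bench. A 33 mm flange has 8 mm of play all round.
Things that resemble listed ones, but are neither listed nor needed, are in the scene too. Leave any purple or red look-alike of the part that bears gear_mid alone.

How it is judged:
On the way, in this order (a step that is already met when the one before it is completed fails the run):
1. the shaft lies home in both V-saddles (x of shaft_grip in the frame of shaft_cradle between -0.0245 and -0.0005 m and y of shaft_grip in the frame of shaft_cradle between -0.006 and 0.006 m and z of shaft_grip in the frame of shaft_cradle between 0.022 and 0.032 m and angle between shaft_grip's own z axis and vertical between 1.5 and 1.64 rad and angle between the z axis of shaft_grip and the x axis of shaft_cradle, either way round below 0.08 rad), for 0.2 s.
2. the keeper sits over the shaft with its feet on the base plate (all of step 1 and x of keeper_grip in the frame of shaft_cradle between -0.018 and 0.024 m and y of keeper_grip in the frame of shaft_cradle between -0.0105 and 0.0105 m and z of keeper_grip in the frame of shaft_cradle between 0.055 and 0.063 m and angle between keeper_grip's own z axis and vertical below 0.08 rad and angle between the x axis of keeper_grip and the x axis of shaft_cradle, either way round below 0.2 rad), for 0.2 s.
At the end, for the whole second after the job is handed in: Shaft level in both Vs, thick end in the deep V, 12 mm play lengthwise; keeper astride it between the saddles, upright and square, feet down within 4 mm; gear flat in the large dish and brass bushing flange-down in the small dish, within 12 mm of centre; look-alikes moved under 30 mm (all of step 2 and horizontal distance between gear_mid and gear_dish below 0.012 m and z of gear_mid in the frame of gear_dish between 0.012 and 0.02 m and angle between each of gear_mid, brass_bushing_mid's own z axis and vertical below 0.08 rad and horizontal distance between brass_bushing_mid and bushing_dish below 0.012 m and z of brass_bushing_mid in the frame of bushing_dish between 0.017 and 0.025 m and distance of each of steel_bushing_mid, steel_collar_mid, brass_pin_mid from where it was at the start of the episode below 0.03 m); the robot touches nothing.
It fails at once if a look-alike is moved or knocked over (distance of any of steel_bushing_mid, steel_collar_mid, brass_pin_mid from where it was at the start of the episode above 0.03 m or angle between any of steel_bushing_mid, steel_collar_mid, brass_pin_mid's own z axis and vertical above 0.5 rad).
It also fails if it takes over 106 s, if anything falls off the work surface, if the arm or the gripper's body presses on something with over 40 N, if the wrist force passes 120 N, or if a joint passes its speed limit or range.

### The arm

A 7-joint arm with a two-finger parallel gripper is mounted at the origin on the work surface; the furniture and walls round the work are solid. World frame = base frame: x ahead of the robot, y to its left, z up, the work surface at z = 0. Lengths are in m, angles in rad, forces in N, time in s.
With the tool pointing down it reaches from about 0.425 to 0.925 m from the base axis. Payload 6.8 kg.
Tool frame: the origin (TCP) lies at the very end of the fingers, on their centre line; the grasp point (between the pads) lies r.grasp_offset behind it (r.grasp_offset is the distance from the TCP to the grasp point, in m); z points along the fingers, y is the direction in which the jaws open and shut (so a half turn about z gives the same grasp; the last joint's range is limited). The gripper opens to 85 mm and grips with 20 to 120 N. Pads are 22 mm wide; open, the fingers measure 114 mm over their backs; the gripper's body (76 mm by 85 mm) begins 54 mm behind the grasp point. The pads swing forward as they close: fully open they stand 13 mm farther back than shut.
Start: joints at [0.614, 0.477, 0.022, 1.555, -0.011, 1.109, -0.083], TCP at [0.507, -0.446, 0.231] pointing down, gripper open.
Joint ranges: [-2.96, 2.96], [-0.34, 2.1], [-1.41, 1.46], [0.24, 2.44], [-1.37, 4.51], [0.17, 1.92], [-2.96, 2.96]. Speed limits (rad/s): [2.39, 2.39, 3.14, 3.14, 3.14, 3.14, 3.14].

### API

Orientations are given as a rotation vector (axis times angle).
In Python, from bench import r gives the robot as it stands.
- The arm moves only by the shell command python3 -m jog 'ROWS' [FORCE]. ROWS is JSON, one flat list of numbers, 7 for each row, row after row: the turn, a rotation vector about the tool's x, y, z normalised to -1 to 1, where 1 is 180 degrees, then the shift along the tool's x, y, z normalised to -1 to 1, where 1 is 200 mm, then the opening, from 0 (shut) to 1 (fully open). In form: [wx, wy, wz, x, y, z, hand, wx, wy, wz, x, y, z, hand, ...]. A call has 1 to 12 rows; each row is the pose to reach, as a shift and turn from the pose measured when the call began, along the tool's axes at that moment, turning the shorter way round; what a row does not reach only later rows make up. A row lasts 1/10 s, in which the tool goes at most 50 mm and 8.59 degrees, less where a joint would pass 70% of its speed; a pose out of reach is approached as far as the arm can. A call with a number of a shift or a turn outside -1 to 1 is refused whole. A call with a gripper value outside its range is refused whole. The fingers move at their own pace and stop on an object; FORCE is the grip in N (left out, the last holds). Time passes only in rows, so rows that repeat a pose let the fingers close. It gives the time, the measured TCP pose, the force and the opening at its end, in the units of the state.
- r.get_obs(): the state, without advancing time (a new reading comes with each control period).
- r.grab_frame(name): name is "scene" or "top" or "wrist"; returns the picture (420x560x3 uint8, red, green, blue); there is no depth.
- r.calibration(name): a dict with "K" (3x3 intrinsics, pixels), "origin" and "rotation" of the camera in the world; the wrist camera has in their place "T_tool_cam" (4x4, takes a point from camera to tool coordinates, whose origin is the TCP and whose axes are the flange's). Camera axes: x right, y up, looking along -z (the intrinsics and any distortion apply to the point x, -y, -z); pixel columns grow to the right and rows downward; lengths in m; the calibration is good to about 2 mm. The wrist camera is an equidistant fisheye: a pixel r from the principal point sees the ray r / f radians off the axis. A picture is of the moment at which its call begins: read the wrist's pose just before it. calibration takes no time and is no camera call.
- r.hand_in(): hands the job in, once; it reports no verdict.
The state is a dict: "clock": time; "joints": joint angles; "qvel": joint speeds; "tau": joint torques, N m; "tcp_pos": TCP position; "orientation": TCP orientation; "contact_force": force on the tool from outside, world axes, zero at the start; "moment": the same for the moment, N m; "grip_width": finger opening in m.
Only numpy, scipy, OpenCV 4.12 (cv2) and the standard library are available. Lean on these libraries where they do the work, as an engineer would, in place of code of your own. Each camera call takes 0.05 s, during which the arm holds its last target.

## Working session

There is one attempt and no reset: what is moved stays moved. The work goes in short steps, Python scripts to look and compute and a shell command to move; the robot and the scene stay as the last step left them, time stands still between calls to the robot, and variables do not carry over. Pictures are saved under pics/ and viewed, and the job is handed in when it is done.

```bash
ls; mkdir -p pics
python3 - <<'E'
from bench import r
import cv2, numpy as np
o=r.get_obs(); print(o); print(r.grasp_offset)
for n in ("scene","top","wrist"):
    c=r.calibration(n); print(n,c)
    cv2.imwrite(f"pics/{n}0.png", r.grab_frame(n)[:,:,::-1])
E
```

```text
pics
{'clock': 0.0, 'joints': array([ 0.61388771,  0.47778762,  0.02233706,  1.55647187, -0.01148091,
        1.10927235, -0.08307727]), 'qvel': array([-1.95375073e-05,  1.21746435e-04,  1.10209579e-03,  9.91844680e-04,
       -7.76068638e-04, -8.25110048e-04,  2.97945847e-04]), 'tau': array([ 4.05861274e-04, -5.96464920e+01,  1.60842441e+00, -2.81197768e+01,
        1.25144722e-02,  9.40970174e-03,  2.90657158e-05]), 'tcp_pos': array([ 0.50612488, -0.44571443,  0.23032541]), 'orientation': array([-2.86140550e+00, -1.29306560e+00,  1.38162517e-03]), 'contact_force': array([0.18041294, 0.82732143, 0.11623902]), 'moment': array([ 0.0143005 , -0.02694382,  0.00622894]), 'grip_width': 0.08542992828053085}
0.0187
scene {'K': array([[531.59064912,   0.        , 287.2398579 ],
       [  0.        , 531.59064912, 208.32422257],
       [  0.        ,   0.        ,   1.        ]]), 'origin': array([0.30155414, 0.22560422, 0.88918191]), 'rotation': array([ 0.20683191, -0.66784063, -2.5059361 ])}
top {'K': array([[393.84010726,   0.        , 282.72114935],
       [  0.        , 393.84010726, 216.03611071],
       [  0.        ,   0.        ,   1.        ]]), 'origin': array([ 0.49171363, -0.17004378,  0.90233298]), 'rotation': array([ 0.0422181 , -0.05127621, -1.55912692])}
wrist {'K': array([[325.1922621 ,   0.        , 279.78647681],
       [  0.        , 325.1922621 , 208.09741945],
       [  0.        ,   0.        ,   1.        ]]), 'T_tool_cam': array([[-5.98571346e-04,  9.56572623e-01,  2.91493496e-01,
         7.53081734e-02],
       [ 9.99999613e-01,  3.84844901e-04,  7.90546006e-04,
         4.92819055e-04],
       [ 6.44034882e-04,  2.91493856e-01, -9.56572484e-01,
        -1.41828252e-01],
       [ 0.00000000e+00,  0.00000000e+00,  0.00000000e+00,
         1.00000000e+00]])}
```

View pics/top0.png

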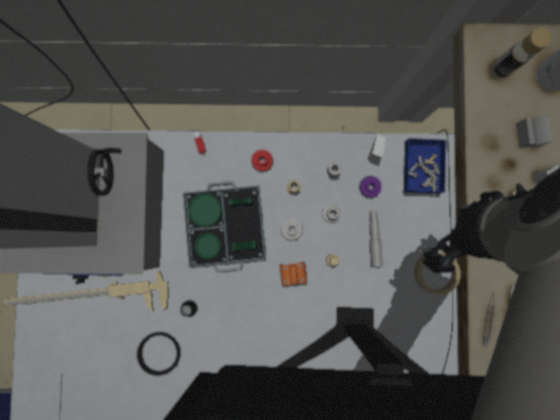

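View pics/scene0.png

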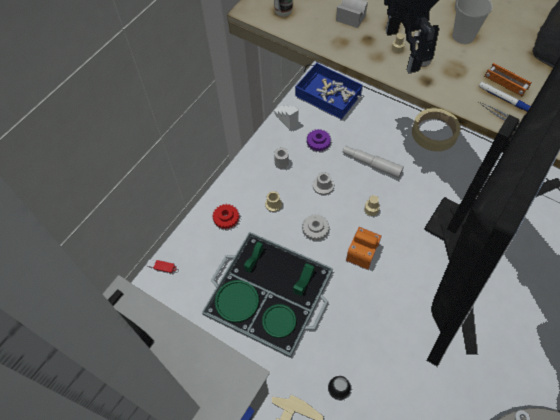

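View pics/wrist0.png

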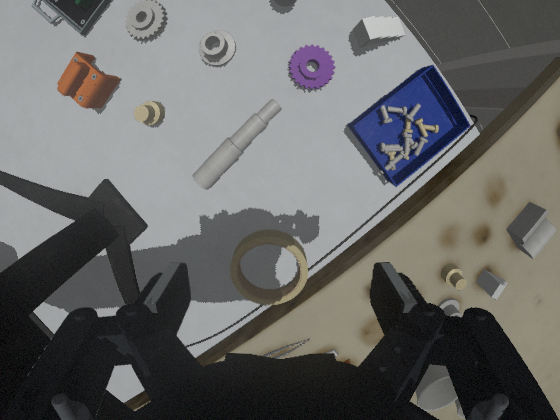

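```bash
cat > h.py <<'E'
import numpy as np, cv2
from scipy.spatial.transform import Rotation as R
from bench import r
def cam(n,obs=None):
    c=r.calibration(n); K=c["K"]
    if n=="wrist":
        o=obs or r.get_obs()
        T=np.eye(4);T[:3,:3]=R.from_rotvec(o["orientation"]).as_matrix();T[:3,3]=o["tcp_pos"]
        M=T@c["T_tool_cam"]; return K,M[:3,:3],M[:3,3]
    return K,R.from_rotvec(c["rotation"]).as_matrix(),np.array(c["origin"])
def proj(n,P,obs=None):
    K,Rm,o=cam(n,obs); p=(np.atleast_2d(P)-o)@Rm; p=p*[1,-1,-1]
    if n=="wrist":
        rr=np.hypot(p[:,0],p[:,1]); th=np.arctan2(rr,p[:,2]); s=th/np.maximum(rr,1e-9)
        return np.c_[K[0,0]*p[:,0]*s+K[0,2],K[1,1]*p[:,1]*s+K[1,2]]
    return np.c_[K[0,0]*p[:,0]/p[:,2]+K[0,2],K[1,1]*p[:,1]/p[:,2]+K[1,2]]
def ray(n,uv,obs=None):
    K,Rm,o=cam(n,obs); uv=np.atleast_2d(np.array(uv,float)); a=(uv-K[:2,2])/K[0,0]
    if n=="wrist":
        th=np.hypot(a[:,0],a[:,1]); s=np.sin(th)/np.maximum(th,1e-9)
        d=np.c_[a*s[:,None],np.cos(th)]
    else: d=np.c_[a,np.ones(len(a))]
    return o,(d*[1,-1,-1])@Rm.T
def onz(n,uv,z,obs=None):
    o,d=ray(n,uv,obs); return o+d*((z-o[2])/d[:,2])[:,None]
def snap(n,name,crop=None,scale=1,bright=1.0):
    obs=r.get_obs(); im=r.grab_frame(n)[:,:,::-1].copy()
    np.savez(f"pics/{name}.npz",im=im,p=obs["tcp_pos"],o=obs["orientation"])
    v=im
    if crop: x0,y0,x1,y1=crop; v=im[y0:y1,x0:x1]
    v=np.clip(v.astype(float)*bright,0,255).astype(np.uint8)
    if scale!=1: v=cv2.resize(v,None,fx=scale,fy=scale,interpolation=cv2.INTER_CUBIC)
    cv2.imwrite(f"pics/{name}.png",v); return im,obs
def totool(P,obs=None):
    o=obs or r.get_obs(); return (np.array(P)-o["tcp_pos"])@R.from_rotvec(o["orientation"]).as_matrix()
E
python3 - <<'E'
from h import *
print(R.from_rotvec(r.get_obs()["orientation"]).as_matrix().round(3))
im=cv2.imread("pics/top0.png")
v=cv2.resize(im[120:300,180:460],None,fx=2.8,fy=2.8,interpolation=cv2.INTER_CUBIC); cv2.imwrite("pics/topc.png",np.clip(v*1.6,0,255).astype(np.uint8))
im=cv2.imread("pics/scene0.png")
v=cv2.resize(im[60:370,190:450],None,fx=1.9,fy=1.9,interpolation=cv2.INTER_CUBIC); cv2.imwrite("pics/scenec.png",np.clip(v*1.4,0,255).astype(np.uint8))
print(proj("top",[[0,0,0],[.5,-.446,.23],[.5,0,0]]),proj("scene",[[0,0,0],[.5,-.446,.23]]))
for nm,uv,z in [("tray",(225,227),.01),("gear",(291,230),.02),("keeper",(293,274),.06),("shaftthick",(376,260),.0125),("shaftthin",(374,212),.012),("steelfl",(331,213),.02),("steelb",(334,170),.03),("brassA",(294,187),.03),("brassB",(333,261),.03)]:
    print(nm,onz("top",uv,z).round(3))
E
```

```text
[[ 0.661  0.751 -0.001]
 [ 0.751 -0.661  0.001]
 [-0.    -0.001 -1.   ]]
[[200.85783161 461.53565592]
 [441.82068603 236.44820004]
 [205.96948025 235.07949546]] [[548.7688399  491.78782429]
 [402.76164087  58.82358473]]
tray [[ 0.519 -0.045  0.01 ]]
gear [[ 0.513 -0.194  0.02 ]]
keeper [[ 0.419 -0.198  0.06 ]]
shaftthick [[ 0.448 -0.386  0.012]]
shaftthin [[ 0.556 -0.382  0.012]]
steelfl [[ 0.552 -0.283  0.02 ]]
steelb [[ 0.648 -0.288  0.03 ]]
brassA [[ 0.609 -0.199  0.03 ]]
brassB [[ 0.446 -0.287  0.03 ]]
```

View pics/topc.png

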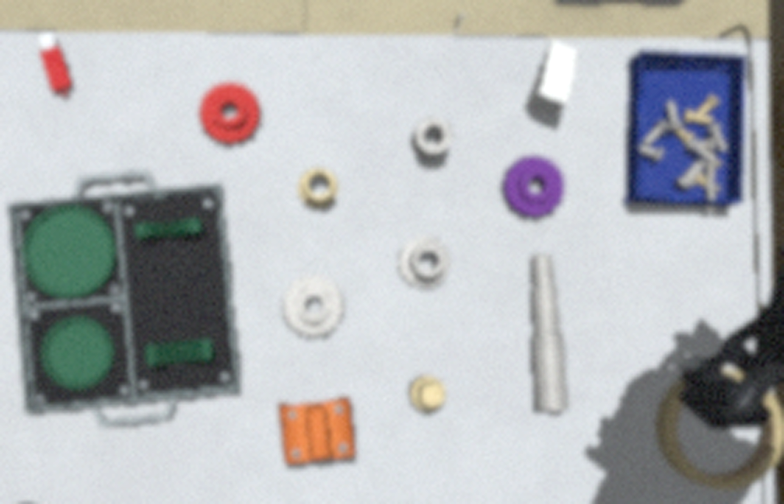

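View pics/scenec.png

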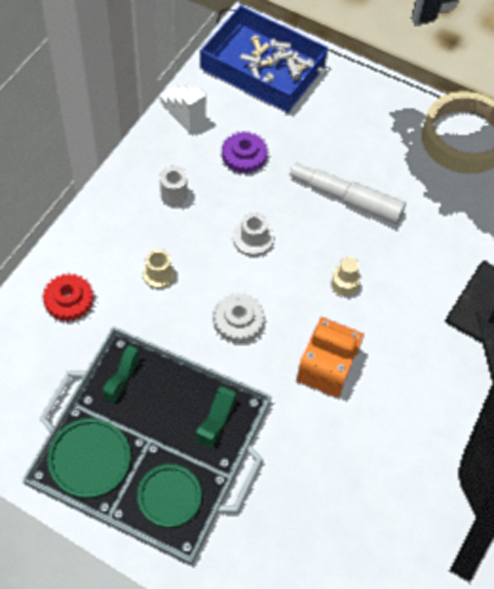

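```bash
python3 - <<'E'
from h import *
for z in (0,.05,.2,.4): print(z,onz("top",(355,318),z).round(3),onz("scene",(447,222),z).round(3), onz("scene",(435,360),z).round(3),onz("scene",(545,80),z).round(3))
for z in (0,.2,.4,.5):print(z,onz("top",[(222,367),(205,375),(480,378),(365,305)],z).round(3).tolist())
E
python3 - <<'E'
import cv2,numpy as np
im=cv2.imread("pics/scene0.png")[0:420,380:560]
cv2.imwrite("pics/s2.png",np.clip(cv2.resize(im,None,fx=1.4,fy=1.4)*2.5,0,255).astype(np.uint8))
im=cv2.imread("pics/top0.png")[280:420,150:560]
cv2.imwrite("pics/t2.png",np.clip(cv2.resize(im,None,fx=1.9,fy=1.9)*2.5,0,255).astype(np.uint8))
E
```

```text
0 [[ 0.316 -0.341  0.   ]] [[ 0.31  -0.339  0.   ]] [[ 0.221 -0.088  0.   ]] [[ 0.271 -0.787  0.   ]]
0.05 [[ 0.326 -0.332  0.05 ]] [[ 0.309 -0.307  0.05 ]] [[ 0.226 -0.07   0.05 ]] [[ 0.273 -0.73   0.05 ]]
0.2 [[ 0.355 -0.303  0.2  ]] [[ 0.308 -0.212  0.2  ]] [[ 0.239 -0.018  0.2  ]] [[ 0.278 -0.559  0.2  ]]
0.4 [[ 0.394 -0.265  0.4  ]] [[ 0.306 -0.085  0.4  ]] [[0.257 0.053 0.4  ]] [[ 0.285 -0.332  0.4  ]]
0 [[0.205, -0.043, 0.0], [0.187, -0.005, 0.0], [0.186, -0.622, 0.0], [0.346, -0.364, 0.0]]
0.2 [[0.269, -0.071, 0.2], [0.255, -0.041, 0.2], [0.254, -0.522, 0.2], [0.378, -0.321, 0.2]]
0.4 [[0.332, -0.099, 0.4], [0.322, -0.078, 0.4], [0.322, -0.422, 0.4], [0.41, -0.278, 0.4]]
0.5 [[0.364, -0.113, 0.5], [0.356, -0.096, 0.5], [0.355, -0.372, 0.5], [0.427, -0.256, 0.5]]
```

View pics/s2.png

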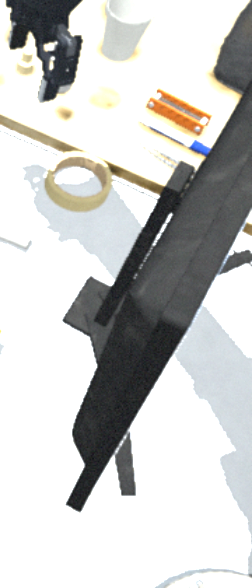

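View pics/t2.png

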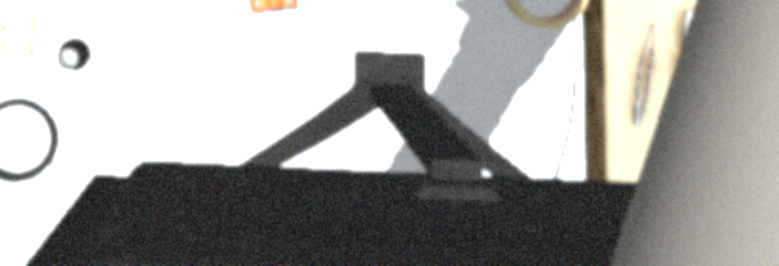

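Run:
```python
from h import *
for px in [(200,374),(222,367),(166,419)]:
  for z in (0,.1,.2,.3,.4,.5): 
    p=onz("top",px,z); q=proj("scene",p)[0]; print(px,z,p.round(3),q.round(0),"s2:",((q-[380,0])*1.4).round(0))
```

```text
(200, 374) 0 [[0.189 0.006 0.   ]] [429. 423.] s2: [ 68. 592.]
(200, 374) 0.1 [[ 0.223 -0.013  0.1  ]] [428. 386.] s2: [ 68. 541.]
(200, 374) 0.2 [[ 0.256 -0.033  0.2  ]] [428. 343.] s2: [ 67. 480.]
(200, 374) 0.3 [[ 0.29  -0.052  0.3  ]] [427. 290.] s2: [ 66. 406.]
(200, 374) 0.4 [[ 0.323 -0.072  0.4  ]] [427. 224.] s2: [ 65. 313.]
(200, 374) 0.5 [[ 0.357 -0.091  0.5  ]] [426. 138.] s2: [ 64. 194.]
(222, 367) 0 [[ 0.205 -0.043  0.   ]] [432. 390.] s2: [ 73. 545.]
(222, 367) 0.1 [[ 0.237 -0.057  0.1  ]] [432. 355.] s2: [ 73. 498.]
(222, 367) 0.2 [[ 0.269 -0.071  0.2  ]] [431. 314.] s2: [ 72. 440.]
(222, 367) 0.3 [[ 0.3   -0.085  0.3  ]] [431. 264.] s2: [ 71. 369.]
(222, 367) 0.4 [[ 0.332 -0.099  0.4  ]] [430. 201.] s2: [ 70. 281.]
(222, 367) 0.5 [[ 0.364 -0.113  0.5  ]] [429. 119.] s2: [ 68. 167.]
(166, 419) 0 [[0.091 0.08  0.   ]] [470. 507.] s2: [126. 709.]
(166, 419) 0.1 [[0.135 0.052 0.1  ]] [468. 465.] s2: [123. 651.]
(166, 419) 0.2 [[0.18  0.024 0.2  ]] [466. 416.] s2: [120. 582.]
(166, 419) 0.3 [[ 0.224 -0.003  0.3  ]] [463. 355.] s2: [117. 498.]
(166, 419) 0.4 [[ 0.268 -0.031  0.4  ]] [460. 281.] s2: [112. 393.]
(166, 419) 0.5 [[ 0.313 -0.059  0.5  ]] [456. 186.] s2: [107. 260.]
```

Run:
```python
from h import *
for y in (-.025,-.5):
  for z in (.15,.2,.3,.35,.4,.45,.5,.55,.6):
    q=proj("scene",[.24,y,z])[0]; print(y,z,"s2",((q-[380,0])*1.4).round(0),"top",proj("top",[.24,y,z]).round(0))
```

```text
-0.025 0.15 s2 [ 68. 510.] top [[201. 374.]]
-0.025 0.2 s2 [ 80. 497.] top [[195. 384.]]
-0.025 0.3 s2 [109. 464.] top [[181. 408.]]
-0.025 0.35 s2 [127. 444.] top [[172. 424.]]
-0.025 0.4 s2 [148. 421.] top [[160. 443.]]
-0.025 0.45 s2 [172. 393.] top [[147. 466.]]
-0.025 0.5 s2 [202. 359.] top [[129. 495.]]
-0.025 0.55 s2 [239. 318.] top [[107. 533.]]
-0.025 0.6 s2 [285. 266.] top [[ 77. 585.]]
-0.5 0.15 s2 [229. 183.] top [[455. 376.]]
-0.5 0.2 s2 [246. 156.] top [[468. 386.]]
-0.5 0.3 s2 [286.  95.] top [[499. 411.]]
-0.5 0.35 s2 [309.  59.] top [[520. 427.]]
-0.5 0.4 s2 [335.  19.] top [[544. 446.]]
-0.5 0.45 s2 [365. -27.] top [[574. 469.]]
-0.5 0.5 s2 [399. -79.] top [[612. 499.]]
-0.5 0.55 s2 [ 437. -139.] top [[661. 537.]]
-0.5 0.6 s2 [ 482. -208.] top [[727. 589.]]
```

Run:
```python
from h import *
im=cv2.imread("pics/wrist0.png")
v=im[80:210,170:310]; hsv=cv2.cvtColor(v,cv2.COLOR_BGR2HSV)
print(hsv[::10,::12,2])
cv2.imwrite("pics/w0c.png",cv2.resize(v,None,fx=5,fy=4.6,interpolation=cv2.INTER_CUBIC))
```

```text
[[169 169 170 170 170 170 169 172 167 170 119 144]
 [170 171 169 171 169 168 168 169 169 166 167 157]
 [168 168 172 170 170 169 167 168 169 169 169 169]
 [169 170 170 172 171 169 170 169 156 119 169 169]
 [168 171 170 169 172 169 171 157 133 170 169 169]
 [169 168 171 169 169 171 148 154 169 167 169 172]
 [170 171 169 170 169 121 150 170 170 169 171 170]
 [173 169 171 169 139 159  95 169 169 169 170 171]
 [170 169 169 124 165 138 170 171 172 171 169 171]
 [172 168 169 156 148 170 171 169 169 169 171 169]
 [173 172 156 153 161 172 169 170 169 170 175 171]
 [172 172 169 171 170 169 171 167 171 171 171 173]
 [171 170 170 171 172 168 171 169 172 172 171 172]]
```

View pics/w0c.png

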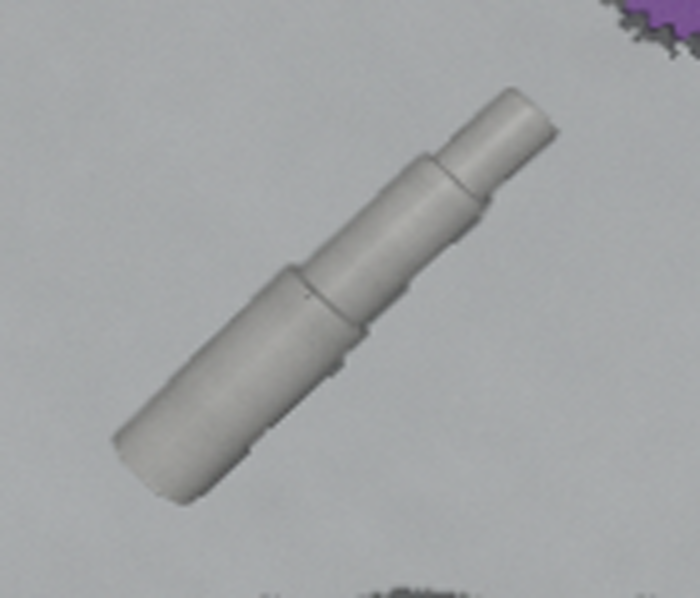

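Run:
```python
from h import *
im=cv2.imread("pics/wrist0.png"); obs=r.get_obs()
b,g,rr=[im[:,:,i].astype(int) for i in range(3)]
v=im.max(2)
m=((b-rr<5)&(v>105)).astype(np.uint8)*255   # warm
roi=np.zeros_like(m); roi[85:205,175:300]=1; m*=roi
m=cv2.morphologyEx(m,cv2.MORPH_OPEN,np.ones((3,3)))
m=cv2.morphologyEx(m,cv2.MORPH_CLOSE,np.ones((5,5)))
n,l,s,c=cv2.connectedComponentsWithStats(m); k=1+np.argmax(s[1:,4]); print(s[k],c[k])
print(obs['clock'],cam("wrist",obs)[2])
ys,xs=np.where(l==k); P=onz("wrist",np.c_[xs,ys],.0125,obs)[:,:2]
mean=P.mean(0); u,S,vt=np.linalg.svd(P-mean,full_matrices=False); d=vt[0]*np.sign(vt[0,0]); nrm=np.array([-d[1],d[0]])
t=(P-mean)@d; w=(P-mean)@nrm; print("len",t.min(),t.max(),np.ptp(t))
mids=[]
for a in np.arange(t.min()+.004,t.max()-.003,.008):
    q=w[abs(t-a)<.002]; print(round(a-t.min(),3),q.min().round(4),q.max().round(4),np.ptp(q).round(4),((q.min()+q.max())/2).round(4)); mids.append((a,(q.min()+q.max())/2))
f=np.polyfit(*np.array(mids).T,1); print("mid fit",f)
d2=d+f[0]*nrm; d2/=np.linalg.norm(d2); base=mean+f[1]*nrm
print("yaw",np.degrees(np.arctan2(d2[1],d2[0]))," thick end",base+d2*t.min(),"grip50",base+d2*(t.min()+.05),"thin",base+d2*t.max())
vv=im.copy(); vv[l==k]=(0,0,255); cv2.imwrite("pics/m0.png",cv2.resize(vv[80:210,170:310],None,fx=3,fy=3))
# same in top
```

```text
[ 190   92  110  113 5231] [242.73523227 145.79200918]
0.15 [ 0.5565412  -0.38974665  0.37239154]
len -0.07786524358031487 0.0775490601734498 0.15541430375376467
0.004 -0.0176 0.0114 0.0291 -0.0031
0.012 -0.0241 0.0213 0.0454 -0.0014
0.02 -0.0388 0.0212 0.06 -0.0088
0.028 -0.0344 0.0277 0.0622 -0.0033
0.036 -0.0251 0.0228 0.0479 -0.0011
0.044 -0.0249 0.018 0.0429 -0.0035
0.052 -0.0069 0.0245 0.0313 0.0088
0.06 -0.0566 0.0326 0.0892 -0.012
0.068 -0.0694 0.0342 0.1037 -0.0176
0.076 -0.0638 0.0544 0.1183 -0.0047
0.084 -0.0709 0.0683 0.1392 -0.0013
0.092 -0.0639 0.0684 0.1323 0.0022
0.1 -0.0561 0.0531 0.1092 -0.0015
0.108 -0.0596 0.0486 0.1081 -0.0055
0.116 -0.0486 0.0408 0.0894 -0.0039
0.124 -0.0443 0.0239 0.0682 -0.0102
0.132 -0.0352 0.021 0.0561 -0.0071
0.14 -0.0033 0.0151 0.0185 0.0059
0.148 -0.0163 0.0062 0.0225 -0.005
mid fit [ 0.00078447 -0.00385015]
yaw 1.03582086301358  thick end [ 0.42210004 -0.395119  ] grip50 [ 0.47209187 -0.39421512] thin [ 0.57748895 -0.3923095 ]
```

View pics/m0.png

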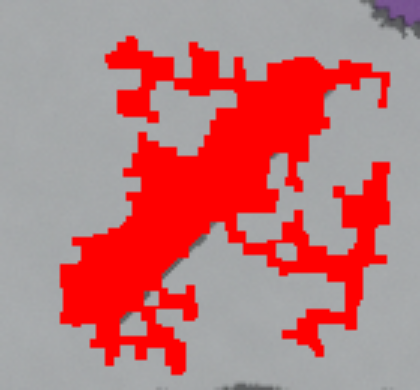

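Run:
```python
from h import *
im=cv2.imread("pics/wrist0.png"); obs=r.get_obs()
s=cv2.bilateralFilter(im,7,25,3)
print(s[190,200],s[120,200],s[172,210],s[150,235],s[120,260],s[180,225])
```

```text
[170 169 166] [170 169 166] [151 154 154] [145 148 147] [161 164 163] [170 168 166]
```

```bash
cat >> h.py <<'E'
def shaft_fit(n,im,obs,roi,z=.0125,out=None,thr=1.5):
    s=cv2.GaussianBlur(im,(0,0),1.0).astype(float); x0,y0,x1,y1=roi
    m=(((s[:,:,0]-s[:,:,2])<thr)&(s.max(2)>95)).astype(np.uint8)
    k=np.zeros_like(m); k[y0:y1,x0:x1]=1; m*=k
    m=cv2.morphologyEx(m,cv2.MORPH_CLOSE,np.ones((3,3)));m=cv2.morphologyEx(m,cv2.MORPH_OPEN,np.ones((5,5)))
    nn,l,st,c=cv2.connectedComponentsWithStats(m); k=1+np.argmax(st[1:,4])
    ys,xs=np.where(l==k); P=onz(n,np.c_[xs,ys],z,obs)[:,:2]
    mean=P.mean(0); vt=np.linalg.svd(P-mean,full_matrices=False)[2]; d=vt[0]*np.sign(vt[0,0]); nr=np.array([-d[1],d[0]])
    t=(P-mean)@d; w=(P-mean)@nr; M=[]
    for a in np.arange(t.min()+.006,t.max()-.006,.008):
        q=w[abs(t-a)<.002]; M.append((a,(q.min()+q.max())/2,np.ptp(q)))
    M=np.array(M); f=np.polyfit(M[:,0],M[:,1],1); d2=d+f[0]*nr; d2/=np.linalg.norm(d2); base=mean+f[1]*nr
    print("px",c[k].round(0),"len",np.ptp(t).round(4),"widths mm",(M[:,2]*1e3).round(0))
    print("yaw deg",np.degrees(np.arctan2(d2[1],d2[0])).round(2),"near end",(base+d2*t.min()).round(4),"far end",(base+d2*t.max()).round(4),"mid resid",(M[:,1]-np.polyval(f,M[:,0])).round(4))
    if out:
        v=im.copy(); v[l==k]=(0,0,255); cv2.imwrite(out,cv2.resize(v[y0:y1,x0:x1],None,fx=3,fy=3))
E
python3 - <<'E'
from h import *
im=cv2.imread("pics/wrist0.png")
shaft_fit("wrist",im,r.get_obs(),(175,85,300,205),out="pics/m1.png")
im=cv2.imread("pics/scene0.png")
shaft_fit("scene",im,None,(330,135,410,185),out="pics/m2.png")
E
```

```text
px [234. 146.] len 0.1289 widths mm [25. 25. 25. 25. 24. 24. 25. 25. 21. 20. 19. 20. 20. 15. 15.]
yaw deg 3.37 near end [ 0.4316 -0.3871] far end [ 0.5602 -0.3795] mid resid [-0.0002 -0.0001  0.      0.0002 -0.0004  0.0001  0.0004  0.0003 -0.0003
 -0.      0.0003 -0.0001 -0.0001 -0.0001 -0.0001]
px [375. 161.] len 0.121 widths mm [21. 22. 23. 22. 23. 23. 23. 19. 19. 19. 19. 18. 15. 14.]
yaw deg 5.11 near end [ 0.4342 -0.3877] far end [ 0.5547 -0.3769] mid resid [-0.0003  0.0006 -0.0008  0.0001  0.0003  0.0005 -0.0009  0.0012 -0.0002
 -0.0007 -0.0003 -0.     -0.0003  0.0006]
```

View pics/m1.png

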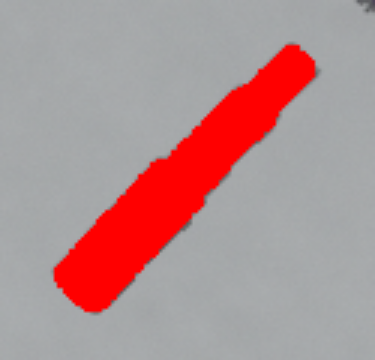

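```bash
cat >> h.py <<'E'
def blobs(im,kind,minA=30,roi=None):
    s=cv2.GaussianBlur(im,(0,0),0.8); h=cv2.cvtColor(s,cv2.COLOR_BGR2HSV)
    rng={"green":((60,70,20),(95,255,255)),"orange":((3,140,60),(16,255,255)),"brass":((15,40,70),(32,255,255))}[kind]
    m=cv2.inRange(h,*rng)
    if roi: k=np.zeros_like(m); x0,y0,x1,y1=roi; k[y0:y1,x0:x1]=255; m&=k
    cs,_=cv2.findContours(m,cv2.RETR_EXTERNAL,cv2.CHAIN_APPROX_NONE)
    return sorted([c[:,0,:] for c in cs if cv2.contourArea(c)>minA],key=len,reverse=True),m
E
python3 - <<'E'
from h import *
for n in ("top","scene"):
  im=cv2.imread(f"pics/{n}0.png")
  for kind in ("green","orange","brass"):
    for c in blobs(im,kind)[0]:
        e=cv2.fitEllipse(c) if len(c)>5 else None; rc=cv2.minAreaRect(c)
        print(n,kind,"rect",np.round(rc[0],1),np.round(rc[1],1),round(rc[2],1),"A",cv2.contourArea(c), "ell",np.round(e[0],1),np.round(e[1],1))
        if kind=="green" and cv2.contourArea(c)>800:
            P=onz(n,c,.0135)[:,:2]; (cx,cy),rad=cv2.minEnclosingCircle((P*1000).astype(np.float32)); print("   rim circle",cx,cy,rad)
E
```

```text
top green rect [204.  209.5] [33. 32.] 90.0 A 837.5 ell [204.3 209.5] [32.6 32.8]
   rim circle 556.9931030273438 3.0646166801452637 38.9337043762207
top green rect [207.3 245.8] [25.5 26.2] 45.0 A 517.5 ell [207.3 245.7] [25.6 25.9]
top green rect [243.5 245.5] [ 8.4 25.1] 86.2 A 173.0 ell [244.1 245.5] [ 8.4 29.2]
top green rect [239.5 201.4] [ 6.1 23.2] 85.9 A 113.0 ell [240.  201.4] [ 6.  28.4]
top orange rect [293. 274.] [18. 22.] 90.0 A 293.5 ell [293.  273.9] [17.5 22.5]
top brass rect [229.  116.7] [450.3  26. ] 0.6 A 9349.5 ell [215.7 116.8] [ 26.  567.4]
top brass rect [511. 113.] [180.  96.] 90.0 A 13109.5 ell [506.2 102.9] [101.8 200.7]
top brass rect [491.5 315.5] [119.  49.] 90.0 A 3519.5 ell [485.8 304.4] [ 46.2 119.7]
top brass rect [  8. 331.] [114.  16.] 90.0 A 1372.5 ell [  6.6 318.4] [ 14.3 156.2]
top brass rect [138.4 295.3] [36.6 60. ] 76.6 A 786.0 ell [141.6 291. ] [33.2 57.5]
top brass rect [456.3 274.6] [ 7.6 27.1] 2.1 A 107.5 ell [455.9 273.9] [ 8.5 25.7]
top brass rect [293.  186.5] [11. 12.] 90.0 A 108.0 ell [293.  186.6] [11.5 12.1]
top brass rect [332.5 
[... 1138 characters left out ...]
  80.7] [24.7 62.6]
scene brass rect [297.  407.5] [50. 23.] -0.0 A 568.0 ell [295.3 409.2] [22.3 47.1]
scene brass rect [498.3 101.4] [58.  11.6] 31.7 A 364.5 ell [499.6 101.7] [10.5 59.3]
scene brass rect [425.2  73.8] [29.2 21.3] 82.6 A 339.0 ell [427.1  76. ] [20.  28.8]
scene brass rect [454.2  70.1] [29.1 24.1] 26.6 A 528.5 ell [453.8  69.3] [22.5 30.3]
scene brass rect [273.5 201. ] [18. 15.] 90.0 A 206.5 ell [273.  201.6] [14.3 18.9]
scene brass rect [371.5 205. ] [18. 13.] 90.0 A 183.0 ell [371.8 205.8] [12.7 19. ]
scene brass rect [381.8  22.8] [ 9.3 20.9] 13.0 A 114.0 ell [382.5  23.4] [ 8.5 20.2]
scene brass rect [492.6 116.1] [24.9  4.6] 32.5 A 64.0 ell [495.7 117.8] [ 4.1 26.5]
```

```bash
python3 -m jog '[0,0,0.25,0.14,-0.31,0.4,1, 0,0,0.25,0.14,-0.31,0.4,1, 0,0,0.25,0.14,-0.31,0.4,1, 0,0,0.25,0.14,-0.31,0.4,1, 0,0,0.25,0.14,-0.31,0.4,1, 0,0,0.25,0.14,-0.31,0.4,1, 0,0,0.25,0.14,-0.31,0.4,1, 0,0,0.25,0.14,-0.31,0.4,1]' 40
python3 - <<'E'
from h import *
snap("wrist","w1")
o=r.get_obs(); print(R.from_rotvec(o["orientation"]).as_matrix().round(3), o["joints"].round(3))
E
```

```text
clock: 0.95
tcp_pos: [0.4781, -0.3836, 0.1504]
orientation: [-3.139, -0.102, 0.002]
contact_force: [-0.0, -0.1, -0.6]
grip_width: 0.0851
[[ 0.998  0.065 -0.001]
 [ 0.065 -0.998  0.001]
 [-0.001 -0.001 -1.   ]] [ 0.44   0.465  0.179  1.793 -0.103  0.894 -0.842]
```

View pics/w1.png

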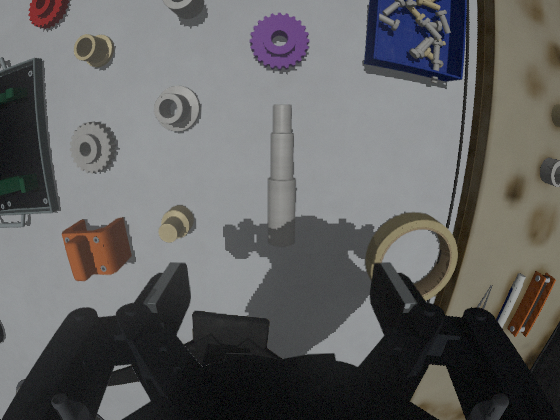

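Run:
```python
from h import *
d=np.load("pics/w1.npz"); o=dict(tcp_pos=d["p"],orientation=d["o"])
shaft_fit("wrist",d["im"],o,(255,98,310,216))
print("ring inner-left edge",onz("wrist",[(375,250),(365,255),(395,225)],.02,o).round(3), onz("wrist",[(372,262)],.0,o).round(3))
print("end", onz("wrist",[(282,246),(282,240)],.0125,o).round(4),onz("wrist",[(282,105)],.01,o).round(4))
print("keeper top rib",onz("wrist",[(80,245),(97,245)],.065,o).round(3))
```

```text
px [282. 164.] len 0.0988 widths mm [23. 24. 24. 24. 19. 19. 18. 19. 19. 16. 14.]
yaw deg 3.43 near end [ 0.4613 -0.3853] far end [ 0.5599 -0.3794] mid resid [ 0.0003 -0.0001 -0.0001 -0.0001  0.0004 -0.0004  0.0001 -0.0003 -0.0003
  0.0002  0.0003]
ring inner-left edge [[ 0.435 -0.476  0.02 ]
 [ 0.429 -0.467  0.02 ]
 [ 0.461 -0.491  0.02 ]] [[ 0.412 -0.482  0.   ]]
end [[ 0.4309 -0.388   0.0125]
 [ 0.437  -0.3876  0.0125]] [[ 0.559  -0.3796  0.01  ]]
keeper top rib [[ 0.439 -0.209  0.065]
 [ 0.441 -0.228  0.065]]
```

```bash
python3 -m jog '[0,0,0,0.007,0.003,0.25,1, 0,0,0,0.007,0.003,0.5,1, 0,0,0,0.007,0.003,0.65,1, 0,0,0,0.007,0.003,0.735,1, 0,0,0,0.007,0.003,0.735,1]' 40; python3 -m jog '[0,0,0,0,0,0,0, 0,0,0,0,0,0,0, 0,0,0,0,0,0,0, 0,0,0,0,0,0,0, 0,0,0,0,0,0,0, 0,0,0,0,0,0,0]' 60
python3 - <<'E'
from h import *
snap("wrist","w2")
E
```

```text
clock: 1.5
tcp_pos: [0.478, -0.3832, 0.0015]
orientation: [-3.136, -0.102, 0.007]
contact_force: [-0.1, -0.2, 0.4]
grip_width: 0.0855
clock: 2.1
tcp_pos: [0.4788, -0.3838, 0.0029]
orientation: [-3.138, -0.102, 0.004]
contact_force: [-0.9, 1.0, 6.4]
grip_width: 0.0226
```

View pics/w2.png

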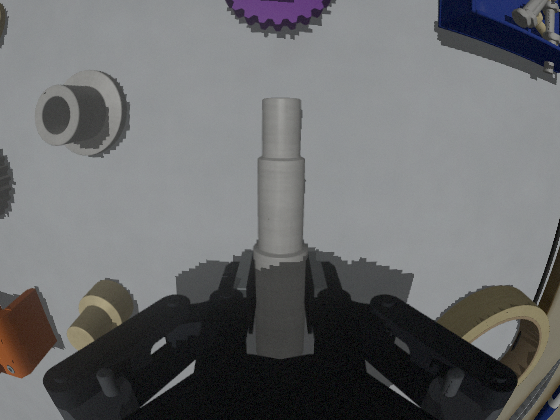

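```bash
python3 -m jog '[0,0,0,0,0,-0.1,0, 0,0,0,0,0,-0.3,0, 0,0,0,0,0,-0.55,0, 0,0,0,0,0,-0.8,0, 0,0,0,0,-0.2,-0.95,0, 0,0,0,0,-0.45,-0.95,0, 0,0,0,0,-0.7,-0.95,0, 0,0,0,0,-0.95,-0.95,0, 0,0,0,0,-1,-0.95,0, 0,0,0,0,-1,-0.95,0, 0,0,0,0,-1,-0.95,0]'
python3 - <<'E'
from h import *
snap("wrist","w3")
snap("scene","s3")
o=r.get_obs(); print(R.from_rotvec(o["orientation"]).as_matrix().round(3), o["joints"].round(3))
E
```

```text
clock: 3.25
tcp_pos: [0.4663, -0.1858, 0.1935]
orientation: [-3.138, -0.101, 0.004]
contact_force: [0.3, -0.2, -3.9]
grip_width: 0.0227
[[ 0.998  0.062 -0.003]
 [ 0.062 -0.998  0.001]
 [-0.003 -0.002 -1.   ]] [ 0.148  0.238  0.127  2.007 -0.039  0.902 -1.213]
```

View pics/w3.png

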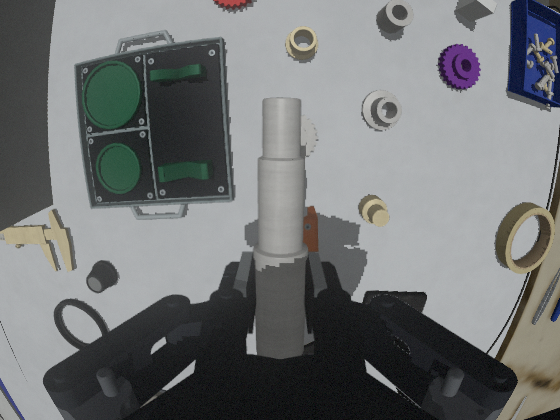

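View pics/s3.png

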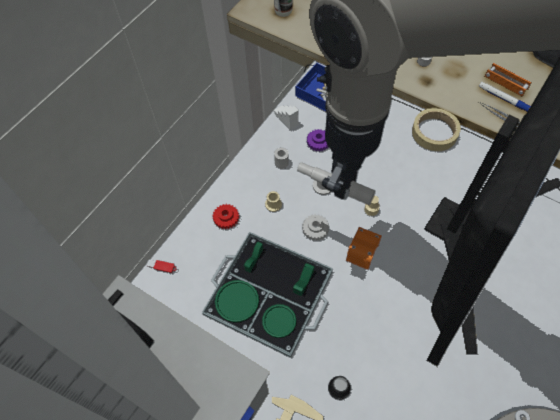

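Run:
```python
from h import *
d=np.load("pics/w3.npz"); im=d["im"]; o=dict(tcp_pos=d["p"],orientation=d["o"])
v=np.clip(im[25:225,70:245].astype(float)*1.8,0,255).astype(np.uint8); cv2.imwrite("pics/w3c.png",cv2.resize(v,None,fx=3,fy=3,interpolation=cv2.INTER_CUBIC))
for c in blobs(im,"green")[0]:
    P=onz("wrist",c,.0135,o)[:,:2]; (cx,cy),rad=cv2.minEnclosingCircle((P*1000).astype(np.float32)); e=cv2.fitEllipse((P*1000).astype(np.float32))
    print(c.mean(0),"circle",cx,cy,rad,"ell",np.round(e[0],1),np.round(e[1],1))
im=d["im"]; print(cam("wrist",o)[2])
s=np.load("pics/s3.npz")["im"]
v=np.clip(s[225:360,195:340].astype(float)*1.6,0,255).astype(np.uint8); cv2.imwrite("pics/s3c.png",cv2.resize(v,None,fx=4,fy=4,interpolation=cv2.INTER_CUBIC))
```

```text
[111.42307692  94.84615385] circle 557.6315307617188 2.272691488265991 38.5465202331543 ell [557.6   2.4] [73.8 75.9]
[118.14074074 167.38518519] circle 477.38214111328125 -6.356082439422607 29.559980392456055 ell [477.4  -6.2] [56.2 57.8]
[182.9609375 170.6015625] circle 475.844970703125 -83.13626098632812 28.71756935119629 ell [476.9 -83. ] [20.1 68.8]
[175.00862069  72.67241379] circle 577.8113403320312 -72.36100006103516 27.58693504333496 ell [577.7 -70.4] [12.5 68.3]
[ 0.5418851  -0.18100149  0.3351817 ]
```

View pics/w3c.png

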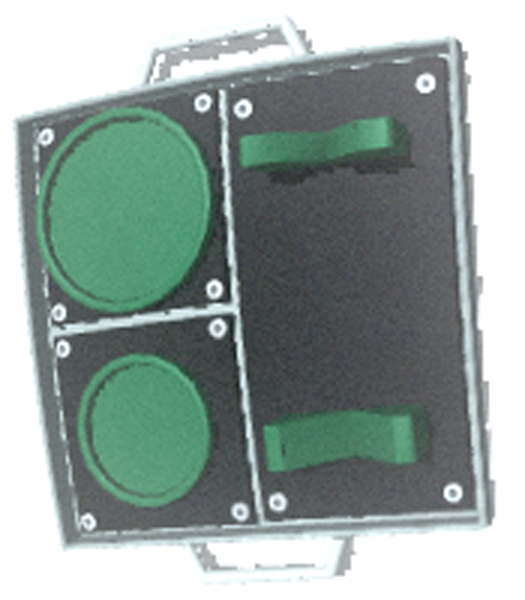

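View pics/s3c.png

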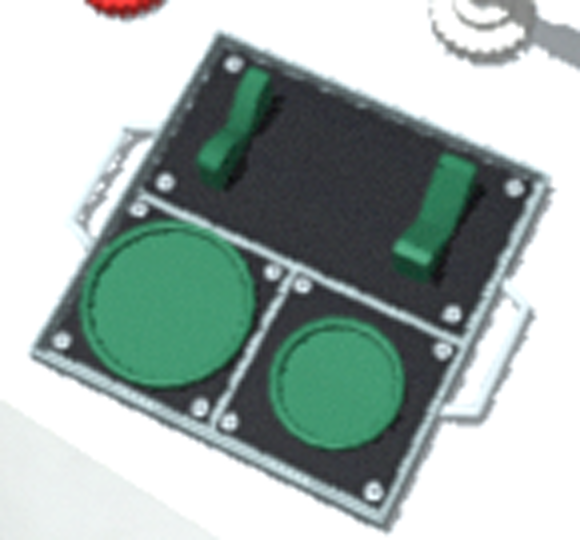

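Run:
```python
from h import *
d=np.load("pics/w3.npz"); im=d["im"]; o=dict(tcp_pos=d["p"],orientation=d["o"])
s=np.load("pics/s3.npz")["im"]
def ref(im,p):
    x,y=int(round(p[0])),int(round(p[1])); w=im[y-4:y+5,x-4:x+5].max(2).astype(float); w=np.clip(w-np.percentile(w,60),0,None)
    yy,xx=np.mgrid[-4:5,-4:5]; w*=(np.hypot(xx,yy)<4.2); return (x+(w*xx).sum()/w.sum(), y+(w*yy).sum()/w.sum())
def rep(n,im,pts,o):
    px=[ref(im,p) for p in pts]; P=onz(n,px,.009,o)[:,:2]; c=P.mean(0)
    a=P[0]-P[2]; b=P[1]-P[3]; u=a/np.linalg.norm(a)+b/np.linalg.norm(b); q1=P[0]-P[1]; q2=P[2]-P[3]; w=q1/np.linalg.norm(q1)+q2/np.linalg.norm(q2)
    print(n,np.round(px,1).tolist(),"centre",c.round(4),"yaw x",np.degrees(np.arctan2(u[1],u[0])).round(2),"yaw from y",np.degrees(np.arctan2(-w[0],w[1])).round(2),"sizes",np.linalg.norm(a).round(4),np.linalg.norm(b).round(4),np.linalg.norm(q1).round(4),np.linalg.norm(q2).round(4))
rep("wrist",im,[(70+a/3,25+b/3) for a,b in [(243,108),(426,82),(278,502),(453,492)]],o)
rep("wrist",im,[(70+a/3,25+b/3) for a,b in [(46,136),(203,103),(58,313),(214,290)]],o)
rep("wrist",im,[(70+a/3,25+b/3) for a,b in [(62,349),(217,328),(88,522),(240,511)]],o)
rep("scene",s,[(195+a/4,225+b/4) for a,b in [(165,182),(233,64),(453,315),(515,188)]],None)
rep("scene",s,[(195+a/4,225+b/4) for a,b in [(62,341),(138,208),(200,408),(272,271)]],None)
rep("scene",s,[(195+a/4,225+b/4) for a,b in [(230,422),(302,285),(373,491),(443,350)]],None)
```

```text
wrist [[150.7, 60.7], [211.6, 52.3], [162.1, 191.9], [220.6, 188.7]] centre [ 0.5254 -0.0834] yaw x 6.12 yaw from y 6.11 sizes 0.1414 0.1413 0.0657 0.0656
wrist [[84.9, 70.1], [137.2, 58.8], [89.1, 128.8], [141.2, 121.2]] centre [0.5579 0.0029] yaw x 6.24 yaw from y 6.07 sizes 0.0678 0.0679 0.0678 0.0679
wrist [[90.4, 140.8], [142.2, 133.8], [98.8, 198.5], [149.6, 195.2]] centre [ 0.477  -0.0058] yaw x 6.05 yaw from y 6.27 sizes 0.0678 0.0676 0.0677 0.0679
scene [[235.8, 270.1], [253.0, 240.6], [307.9, 303.3], [323.9, 271.7]] centre [ 0.5228 -0.0831] yaw x 6.17 yaw from y 5.79 sizes 0.1427 0.1433 0.0657 0.0662
scene [[209.7, 310.5], [230.1, 275.9], [245.5, 327.5], [263.6, 292.0]] centre [0.5548 0.0038] yaw x 5.96 yaw from y 6.67 sizes 0.0697 0.0679 0.0715 0.07
scene [[250.9, 330.0], [269.3, 294.9], [288.0, 348.2], [306.6, 311.1]] centre [ 0.4748 -0.005 ] yaw x 6.7 yaw from y 6.02 sizes 0.07 0.0711 0.0693 0.0715
```

Run:
```python
from h import *
d=np.load("pics/w3.npz"); im=d["im"]; o=dict(tcp_pos=d["p"],orientation=d["o"])
z=d["p"][2]+.0095
for px in [(282,252),(256,252),(307,252),(282,157),(259,158),(305,158),(262,100),(301,100),(281,97)]:
    print(px,(totool(onz("wrist",px,z,o),o)*1000).round(1), (totool(onz("wrist",px,z+.01,o),o)*1000).round(1))
u=np.array([.9943,.1063]); print("target",np.array([.5254,-.0834])+u*-.0175)
im=d["im"]; cv2.imwrite("pics/w3d.png",cv2.resize(np.clip(im[80:380,200:360].astype(float)*1.5,0,255).astype(np.uint8),None,fx=2,fy=2))
```

```text
(282, 252) [[14.5  0.6 -9.5]] [[ 19.1   0.6 -19.5]]
(256, 252) [[ 14.5 -11.   -9.5]] [[ 19.1 -10.2 -19.5]]
(307, 252) [[14.5 11.8 -9.6]] [[ 19.1  10.9 -19.6]]
(282, 157) [[56.9  0.6 -9.6]] [[ 58.3   0.5 -19.6]]
(259, 158) [[56.5 -8.8 -9.6]] [[ 57.9  -8.2 -19.6]]
(305, 158) [[56.5 10.  -9.7]] [[ 58.    9.2 -19.7]]
(262, 100) [[80.2 -7.4 -9.7]] [[ 79.9  -6.9 -19.7]]
(301, 100) [[80.2  8.2 -9.7]] [[ 79.9   7.5 -19.7]]
(281, 97) [[81.4  0.2 -9.7]] [[ 81.    0.1 -19.7]]
target [ 0.50799975 -0.08526025]
```

View pics/w3d.png

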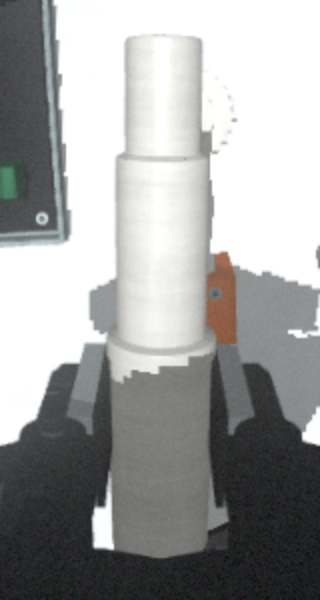

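```bash
python3 -m jog '[0,0,-0.014,0.12,-0.24,0,0, 0,0,-0.014,0.235,-0.49,0,0, 0,0,-0.014,0.235,-0.49,0.25,0, 0,0,-0.014,0.235,-0.49,0.45,0, 0,0,-0.014,0.235,-0.49,0.6,0, 0,0,-0.014,0.235,-0.49,0.7,0, 0,0,-0.014,0.235,-0.49,0.7,0, 0,0,-0.014,0.235,-0.49,0.7,0]'
python3 - <<'E'
from h import *
snap("wrist","w4",bright=1.5)
snap("scene","s4",crop=(180,200,360,350),scale=4,bright=1.5)
o=r.get_obs(); print(o["tcp_pos"],R.from_rotvec(o["orientation"]).as_matrix().round(3), o["joints"].round(3))
E
```

```text
clock: 4.15
tcp_pos: [0.5069, -0.087, 0.0535]
orientation: [-3.136, -0.163, 0.005]
contact_force: [0.5, -0.6, -1.7]
grip_width: 0.0229
[ 0.50784281 -0.08656117  0.05466076] [[ 0.995  0.105 -0.   ]
 [ 0.105 -0.995  0.001]
 [-0.    -0.001 -1.   ]] [ 0.012  0.467  0.045  2.075 -0.037  0.601 -1.383]
```

View pics/w4.png

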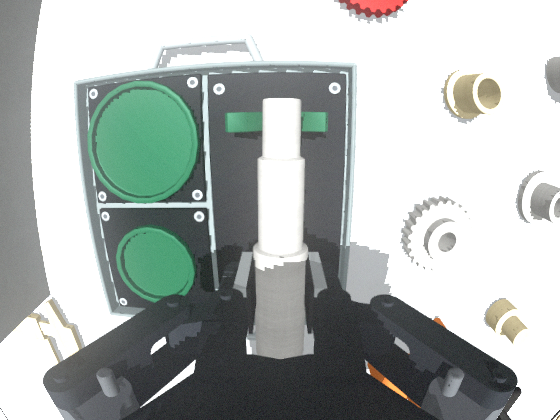

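View pics/s4.png

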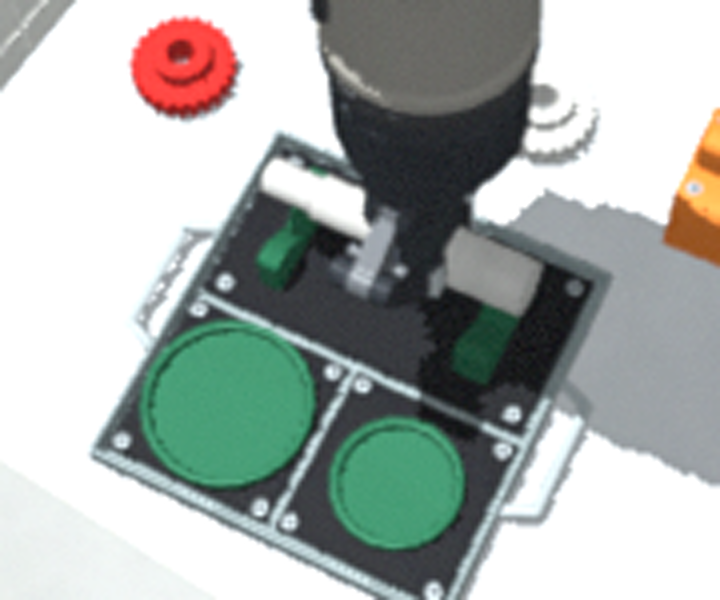

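Run:
```python
from h import *
d=np.load("pics/w4.npz"); im=d["im"]; o=dict(tcp_pos=d["p"],orientation=d["o"])
P=onz("wrist",[(219,88.5),(335,88)],.009,o); print(P.round(4),P.mean(0).round(4))
C=np.array([.5254,-.0834]);u=np.array([.9943,.1063]);print(C+u*.0707)
cs,_=blobs(im,"green",roi=(220,100,340,140))
for c in cs: print(c.min(0),c.max(0))
Q=onz("wrist",[(227,115),(327,115)],.032,o); print("saddle ends",Q.round(4),Q.mean(0)); print("expected",C+u*.051)
z=d["p"][2]+.0096; A=onz("wrist",[(282,100)],z,o); print("thin end",A, "cradle coords",(A[0,:2]-C)@u,(A[0,:2]-C)@[-u[1],u[0]])
A=onz("wrist",[(281,245)],z,o); print("step cradle coords",(A[0,:2]-C)@u,(A[0,:2]-C)@[-u[1],u[0]])
```

```text
[[ 0.5922 -0.0431  0.009 ]
 [ 0.5992 -0.1084  0.009 ]] [ 0.5957 -0.0757  0.009 ]
[ 0.59569701 -0.07588459]
[225 112] [261 132]
[302 112] [327 131]
saddle ends [[ 0.5779 -0.0528  0.032 ]
 [ 0.583  -0.1024  0.032 ]] [ 0.58043776 -0.07757859  0.032     ]
expected [ 0.5761093 -0.0779787]
thin end [[ 0.58678505 -0.07930641  0.0631178 ]] cradle coords 0.06147030516648443 -0.0024549738217454426
step cradle coords -0.0007109961838945031 -0.0019171705824287903
```

```bash
python3 -m jog '[0,0,0,0.005,-0.0105,0.05,0, 0,0,0,0.005,-0.0105,0.1,0, 0,0,0,0.005,-0.0105,0.14,0, 0,0,0,0.005,-0.0105,0.16,0, 0,0,0,0.005,-0.0105,0.17,0, 0,0,0,0.005,-0.0105,0.17,0, 0,0,0,0.005,-0.0105,0.17,0]'
python3 - <<'E'
from h import *
snap("scene","s5",crop=(180,200,360,350),scale=4,bright=1.5)
o=r.get_obs(); print(o["tcp_pos"],o["contact_force"],o["moment"])
E
```

```text
clock: 4.95
tcp_pos: [0.5082, -0.0849, 0.0212]
orientation: [-3.137, -0.165, 0.002]
contact_force: [-4.8, -1.1, 9.6]
grip_width: 0.0225
[ 0.50819786 -0.08492894  0.02122692] [-5.08124243 -0.50411836  9.14171391] [-0.23333479  0.74194795  0.34524583]
```

View pics/s5.png

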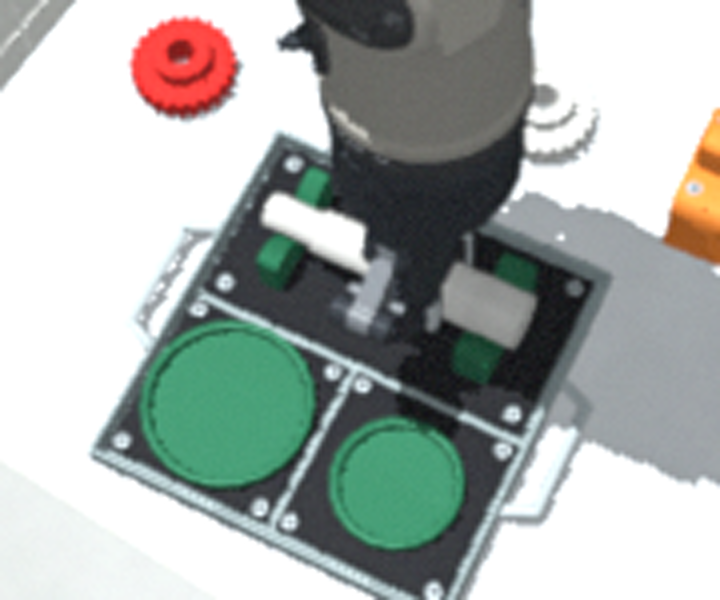

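```bash
python3 -m jog '[0,0,0,0,0,0,0.6, 0,0,0,0,0,0,0.6, 0,0,0,0,0,0,0.6, 0,0,0,0,0,-0.1,0.6, 0,0,0,0,0,-0.3,0.7, 0,0,0,0,0,-0.55,0.7, 0,0,0,0,0,-0.8,0.7, 0,0,0,0,0,-0.8,0.7]'
python3 - <<'E'
from h import *
snap("wrist","w6",bright=1.3)
snap("scene","s6",crop=(180,200,360,350),scale=4,bright=1.5)
o=r.get_obs(); print(o["tcp_pos"],o["contact_force"])
E
```

```text
clock: 5.8
tcp_pos: [0.5128, -0.0854, 0.1879]
orientation: [3.137, 0.164, 0.018]
contact_force: [0.7, 0.6, -1.1]
grip_width: 0.0595
[ 0.50926318 -0.08493577  0.18254999] [-0.29604095  0.15380257 -0.48213956]
```

View pics/w6.png

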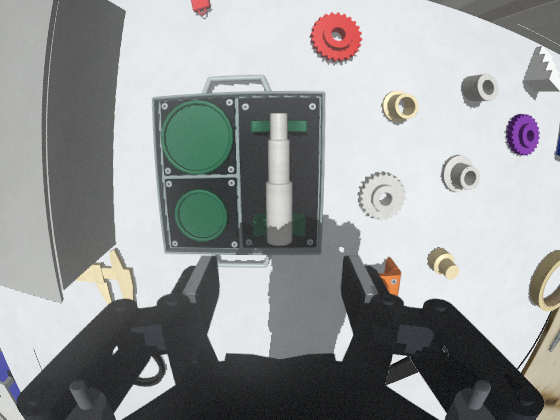

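View pics/s6.png

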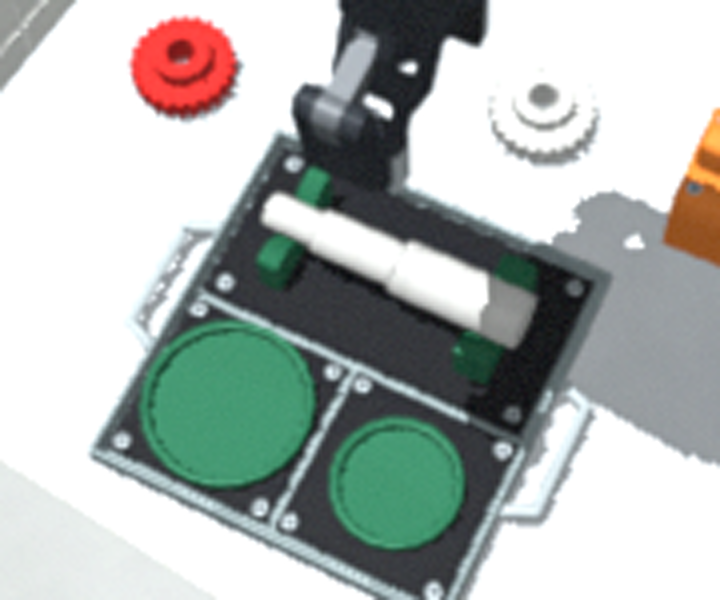

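Run:
```python
from h import *
d=np.load("pics/w6.npz"); im=d["im"]; o=dict(tcp_pos=d["p"],orientation=d["o"])
C=np.array([.5254,-.0834]);u=np.array([.9943,.1063]);v=np.array([-u[1],u[0]])
for px in [(279,114),(269,139),(290,139),(279,181),(266,184),(293,184),(280,244)]:
    A=onz("wrist",px,.030,o)[0,:2]; print(px,A.round(4),"cradle",((A-C)@u).round(4),((A-C)@v).round(4))
for z in (0,.05,.1,.15,.2,.3): print(z,"top",onz("top",[(160,271),(162,138)],z).round(3)[:,:2].tolist(),"wrist",onz("wrist",[(62,302),(127,5)],z,o).round(3)[:,:2].tolist(),"scene",onz("scene",[(268,375),(120,278)],z).round(3)[:,:2].tolist())
```

```text
(279, 114) [ 0.5874 -0.0766] cradle 0.0624 0.0002
(269, 139) [ 0.5635 -0.0698] cradle 0.0393 0.0094
(290, 139) [ 0.5655 -0.0891] cradle 0.0393 -0.0099
(279, 181) [ 0.525  -0.0831] cradle -0.0004 0.0003
(266, 184) [ 0.5209 -0.0712] cradle -0.0032 0.0126
(293, 184) [ 0.5235 -0.0965] cradle -0.0033 -0.0129
(280, 244) [ 0.4614 -0.0907] cradle -0.0644 -0.0005
0 top [[0.417, 0.102], [0.724, 0.107]] wrist [[0.316, 0.211], [0.702, 0.102]] scene [[0.442, 0.079], [0.762, 0.078]]
0.05 top [[0.421, 0.087], [0.711, 0.092]] wrist [[0.357, 0.168], [0.685, 0.075]] scene [[0.434, 0.087], [0.736, 0.086]]
0.1 top [[0.426, 0.072], [0.698, 0.076]] wrist [[0.398, 0.124], [0.667, 0.048]] scene [[0.426, 0.095], [0.71, 0.094]]
0.15 top [[0.43, 0.057], [0.685, 0.061]] wrist [[0.439, 0.08], [0.65, 0.021]] scene [[0.418, 0.104], [0.684, 0.103]]
0.2 top [[0.434, 0.042], [0.672, 0.046]] wrist [[0.48, 0.037], [0.632, -0.006]] scene [[0.41, 0.112], [0.658, 0.111]]
0.3 top [[0.442, 0.012], [0.647, 0.015]] wrist [[0.561, -0.051], [0.597, -0.061]] scene [[0.395, 0.128], [0.607, 0.128]]
```

Run:
```python
from h import *
for z in (.05,.1,.2,.3,.4,.5):
    p=onz("top",(112,172),z); print(z,p.round(3),proj("scene",p).round(0), "corner scene", onz("scene",(228,0),z).round(3))
a=cv2.imread("pics/top0.png")[100:300,0:200]; b=cv2.imread("pics/scene0.png")[200:420,0:280]
a=cv2.resize(a,(440,440));b=cv2.resize(b,(560,440))
cv2.imwrite("pics/box.png",np.clip(np.hstack([a,b])[:,:]*1.8,0,255).astype(np.uint8)[:, :800] if 0 else cv2.resize(np.clip(np.hstack([a,b])*1.8,0,255).astype(np.uint8),(800,352)))
```

```text
0.05 [[0.634 0.198 0.05 ]] [[122. 367.]] corner scene [[ 0.989 -0.587  0.05 ]]
0.1 [[0.626 0.176 0.1  ]] [[126. 349.]] corner scene [[ 0.948 -0.538  0.1  ]]
0.2 [[0.609 0.133 0.2  ]] [[137. 309.]] corner scene [[ 0.866 -0.441  0.2  ]]
0.3 [[0.593 0.09  0.3  ]] [[149. 259.]] corner scene [[ 0.784 -0.345  0.3  ]]
0.4 [[0.576 0.047 0.4  ]] [[165. 197.]] corner scene [[ 0.702 -0.248  0.4  ]]
0.5 [[0.559 0.004 0.5  ]] [[186. 117.]] corner scene [[ 0.62  -0.151  0.5  ]]
```

View pics/box.png

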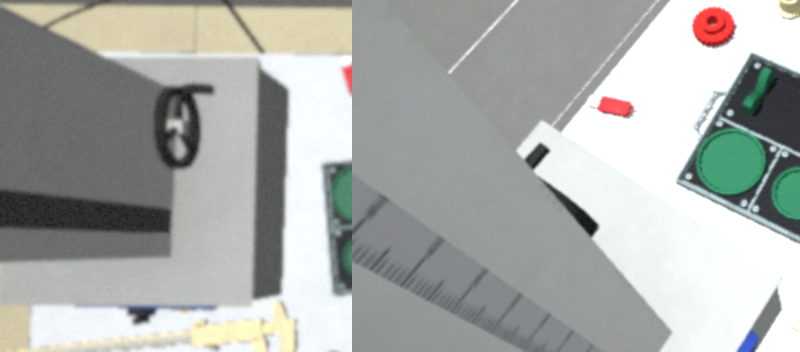

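```bash
python3 -m jog '[0,0,0,-0.15,0.18,-0.08,1, 0,0,0,-0.3,0.37,-0.08,1, 0,0,0,-0.456,0.556,-0.08,1, 0,0,0,-0.456,0.556,-0.08,1, 0,0,0,-0.456,0.556,-0.08,1, 0,0,0,-0.456,0.556,-0.08,1]'
python3 - <<'E'
from h import *
snap("wrist","w7",bright=1.3)
o=r.get_obs(); print(o["tcp_pos"],o["contact_force"],o["joints"].round(2)); print(R.from_rotvec(o["orientation"]).as_matrix().round(3))
E
```

```text
clock: 6.5
tcp_pos: [0.4303, -0.2039, 0.1973]
orientation: [-3.136, -0.168, -0.001]
contact_force: [0.7, 0.8, 1.1]
grip_width: 0.0855
[ 0.43064631 -0.20368036  0.19749579] [ 0.00432334 -0.31920938  0.51472667] [ 0.19  0.19  0.14  2.06 -0.04  0.89 -1.12]
[[ 0.994  0.107  0.001]
 [ 0.107 -0.994  0.001]
 [ 0.001 -0.001 -1.   ]]
```

View pics/w7.png

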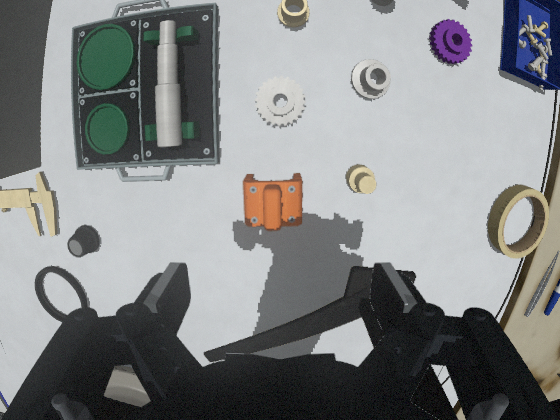

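Run:
```python
from h import *
im=np.load("pics/w7.npz")["im"]
v=np.clip(im[160:245,225:325].astype(float)*1.3,0,255).astype(np.uint8); cv2.imwrite("pics/w7c.png",cv2.resize(v,None,fx=7,fy=7,interpolation=cv2.INTER_CUBIC))
```

```text
(no output)
```

View pics/w7c.png

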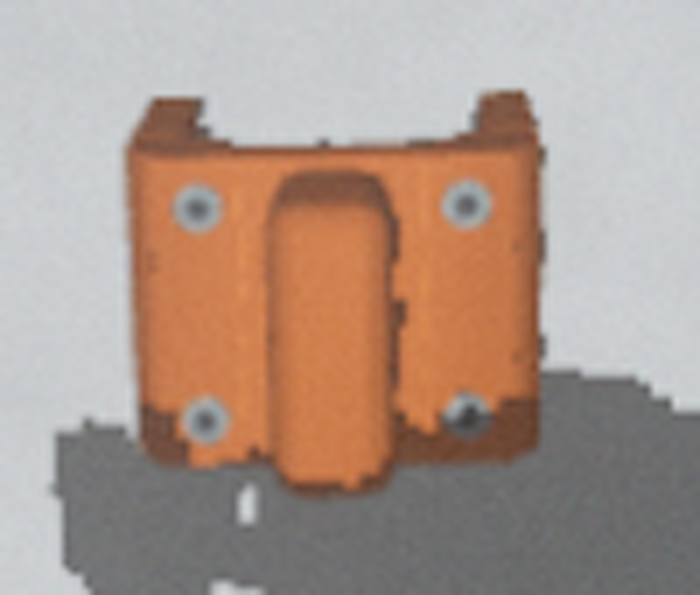

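Run:
```python
from h import *
d=np.load("pics/w7.npz"); im=d["im"]; o=dict(tcp_pos=d["p"],orientation=d["o"])
px=[(225+a/7,160+b/7) for a,b in [(197,207),(466,204),(205,420),(466,413)]]
P=onz("wrist",px,.045,o)[:,:2]; c=P.mean(0); a=P[0]-P[2]; b=P[1]-P[3]; q=P[0]-P[1]; w=P[2]-P[3]
print(c.round(4),[np.linalg.norm(t).round(4) for t in (a,b,q,w)],[np.degrees(np.arctan2(t[1],t[0])).round(2) for t in (a,b)],[np.degrees(np.arctan2(-t[0],t[1])).round(2) for t in (q,w)])
rib=[(225+a/7,160+b/7) for a,b in [(272,215),(388,215),(283,470),(390,470)]]
P=onz("wrist",rib,.063,o)[:,:2]; print("rib",P.round(4).tolist(),P.mean(0).round(4))
print("totool",totool([c[0],c[1],.05],o))
# others
for nm,p,z in [("gear hub",(281,99.5),.02),("brass bore",(293,8),.03)]: print(nm,onz("wrist",p,z,o).round(4))
```

```text
[ 0.4187 -0.1977] [np.float64(0.03), np.float64(0.0293), np.float64(0.0358), np.float64(0.0357)] [np.float64(6.85), np.float64(6.68)] [np.float64(6.72), np.float64(7.79)]
rib [[0.4358, -0.1887], [0.4374, -0.2031], [0.4022, -0.1932], [0.4037, -0.207]] [ 0.4198 -0.198 ]
totool [-0.01098207 -0.00728458  0.14732169]
gear hub [[ 0.5174 -0.1951  0.02  ]]
brass bore [[ 0.6083 -0.1967  0.03  ]]
```

Run:
```python
from h import *
snap("scene","s7",bright=1.8); snap("top","t7",bright=2)
for px in [(512,232),(505,240),(433,362)]:
    o_,d=ray("scene",px); 
    for X in (.23,.245,.26,.28): print(px,X,(o_+d[0]*(X-o_[0])/d[0,0]).round(3))
```

```text
(512, 232) 0.23 [ 0.23  -0.196  0.274]
(512, 232) 0.245 [ 0.245 -0.107  0.403]
(512, 232) 0.26 [ 0.26  -0.019  0.532]
(512, 232) 0.28 [0.28  0.099 0.704]
(505, 240) 0.23 [ 0.23  -0.201  0.243]
(505, 240) 0.245 [ 0.245 -0.111  0.378]
(505, 240) 0.26 [ 0.26  -0.022  0.514]
(505, 240) 0.28 [0.28  0.097 0.694]
(433, 362) 0.23 [ 0.23  -0.055  0.083]
(433, 362) 0.245 [0.245 0.004 0.252]
(433, 362) 0.26 [0.26  0.063 0.421]
(433, 362) 0.28 [0.28  0.141 0.646]
```

View pics/s7.png

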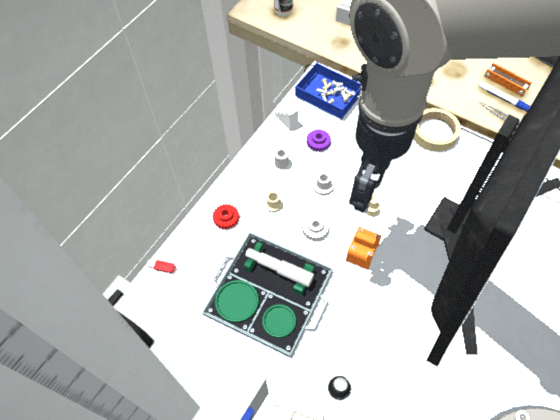

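View pics/t7.png

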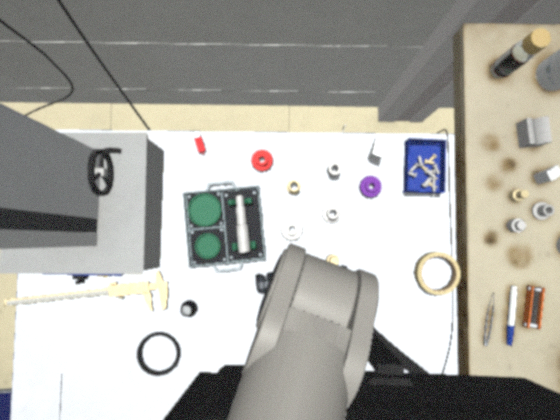

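```bash
python3 -m jog '[0,0,-0.004,-0.055,-0.036,0.2,1, 0,0,-0.004,-0.055,-0.036,0.4,1, 0,0,-0.004,-0.055,-0.036,0.55,1, 0,0,-0.004,-0.055,-0.036,0.55,1]'
python3 - <<'E'
from h import *
snap("wrist","w8",bright=1.3)
o=r.get_obs(); print(o["tcp_pos"],o["contact_force"],o["joints"].round(2)); print(R.from_rotvec(o["orientation"]).as_matrix().round(3))
print("to go",totool([.419,-.198,.0475]))
E
```

```text
clock: 7.05
tcp_pos: [0.4169, -0.1959, 0.0846]
orientation: [-3.132, -0.192, 0.009]
contact_force: [-1.0, 0.1, 0.3]
grip_width: 0.0855
[ 0.41835686 -0.19666633  0.08662577] [0.17496938 0.15340821 1.52376098] [ 0.2   0.35  0.12  2.18 -0.07  0.62 -1.07]
[[ 0.993  0.122 -0.003]
 [ 0.122 -0.993  0.002]
 [-0.002 -0.002 -1.   ]]
to go [0.00056623 0.00149818 0.039121  ]
```

View pics/w8.png

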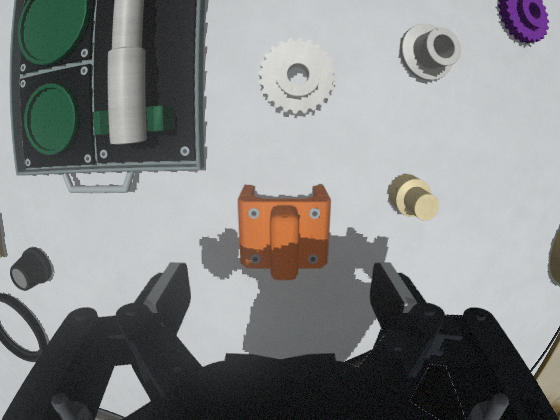

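Run:
```python
from h import *
d=np.load("pics/w8.npz"); im=d["im"]; o=dict(tcp_pos=d["p"],orientation=d["o"])
v=np.clip(im[175:290,225:345].astype(float)*1.3,0,255).astype(np.uint8); cv2.imwrite("pics/w8c.png",cv2.resize(v,None,fx=6,fy=5,interpolation=cv2.INTER_CUBIC))
P=onz("wrist",[(254,213),(315,213),(254,259),(312.5,259)],.045,o); print((totool(P,o)*1000).round(1),(totool(P,o)*1000).mean(0)); print(P.mean(0))
P=onz("wrist",[(272,240),(299,240)],.063,o); print((totool(P,o)*1000).round(1))
```

```text
[[ 17.  -15.5  39.6]
 [ 17.1  20.3  39.5]
 [-13.  -16.4  39.8]
 [-13.   19.9  39.6]] [ 2.02020875  2.09908931 39.61249655]
[ 0.41897066 -0.19757838  0.045     ]
[[ 7.4 -4.6 21.6]
 [ 7.4 10.1 21.6]]
```

View pics/w8c.png

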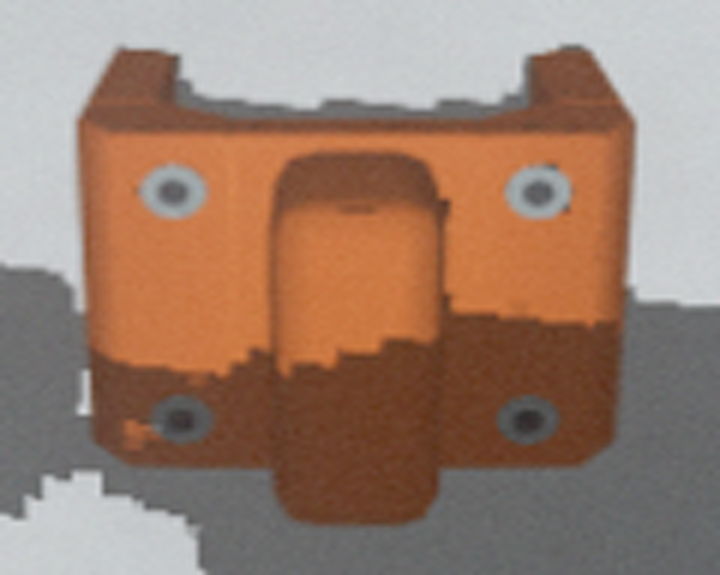

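```bash
python3 -m jog '[0,0,0,0.003,0.007,0.1,1, 0,0,0,0.003,0.007,0.16,1, 0,0,0,0.003,0.007,0.196,1, 0,0,0,0.003,0.007,0.196,1, 0,0,0,0.003,0.007,0.196,0, 0,0,0,0.003,0.007,0.196,0, 0,0,0,0.003,0.007,0.196,0, 0,0,0,0.003,0.007,0.196,0, 0,0,0,0.003,0.007,0.196,0, 0,0,0,0.003,0.007,0.196,0, 0,0,0,0.003,0.007,0.196,0]' 60
python3 - <<'E'
from h import *
snap("wrist","w9",bright=1.3)
o=r.get_obs(); print(o["tcp_pos"],o["contact_force"],o["joints"].round(2)); print(R.from_rotvec(o["orientation"]).as_matrix().round(3))
E
```

```text
clock: 8.2
tcp_pos: [0.4192, -0.1978, 0.0478]
orientation: [-3.133, -0.191, 0.003]
contact_force: [-0.9, 0.9, 6.4]
grip_width: 0.0145
[ 0.41916389 -0.19784162  0.04781325] [-0.61206057  1.01940699  5.03033914] [ 0.22  0.42  0.11  2.2  -0.09  0.53 -1.06]
[[ 0.993  0.122 -0.002]
 [ 0.122 -0.993  0.002]
 [-0.002 -0.003 -1.   ]]
```

View pics/w9.png

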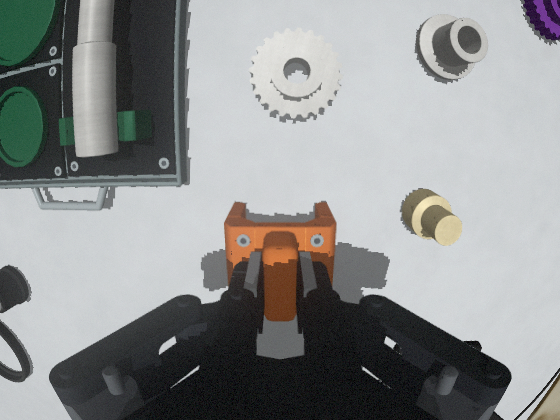

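```bash
python3 -m jog '[0,0,0,0,0,-0.1,0, 0,0,0,0,0,-0.3,0, 0,0,0,0,0,-0.5,0, 0,0,0.005,0.15,-0.13,-0.55,0, 0,0,0.005,0.3,-0.25,-0.55,0, 0,0,0.005,0.46,-0.38,-0.55,0, 0,0,0.005,0.612,-0.503,-0.5,0, 0,0,0.005,0.612,-0.503,-0.4,0, 0,0,0.005,0.612,-0.503,-0.34,0, 0,0,0.005,0.612,-0.503,-0.34,0, 0,0,0.005,0.612,-0.503,-0.34,0]'
python3 - <<'E'
from h import *
snap("wrist","w10",bright=1.5); snap("scene","s10",crop=(180,180,360,350),scale=4,bright=1.5)
o=r.get_obs(); print(o["tcp_pos"],o["contact_force"],o["joints"].round(2)); print(R.from_rotvec(o["orientation"]).as_matrix().round(3))
E
```

```text
clock: 9.35
tcp_pos: [0.5278, -0.0844, 0.1158]
orientation: [-3.135, -0.164, 0.005]
contact_force: [0.0, -1.0, -0.8]
grip_width: 0.0147
[ 0.5286191  -0.08425781  0.11659308] [-0.29405744  0.58684124 -1.00024261] [-0.02  0.39  0.07  2.   -0.04  0.75 -1.38]
[[ 0.995  0.104 -0.001]
 [ 0.104 -0.995  0.002]
 [-0.001 -0.002 -1.   ]]
```

View pics/w10.png

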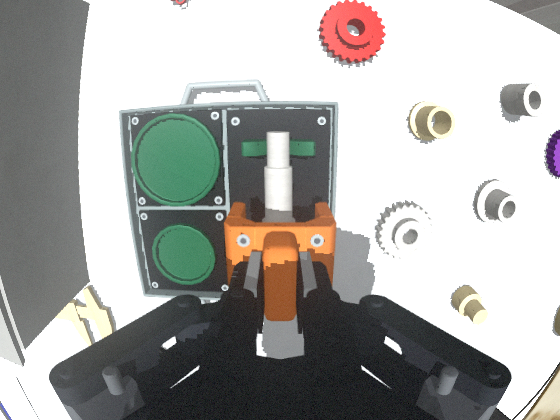

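View pics/s10.png

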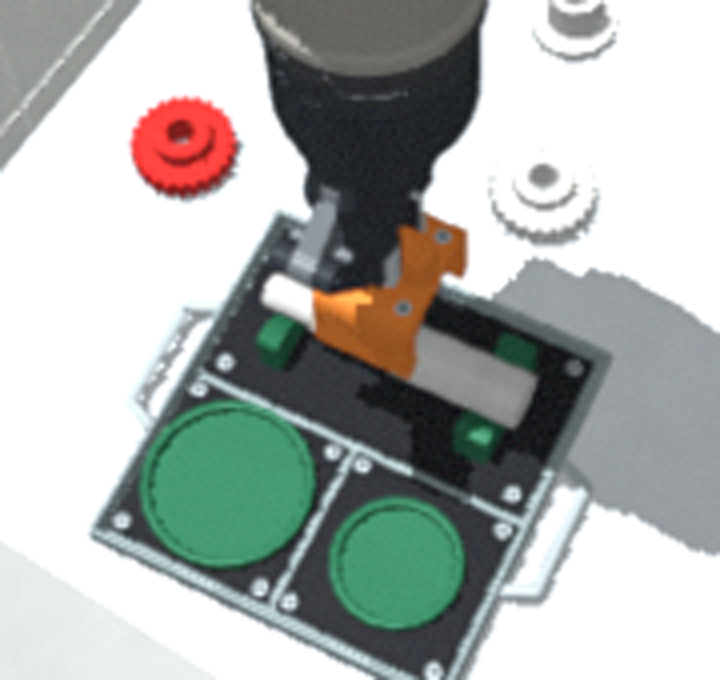

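```bash
python3 -m jog '[0,0,0,0,-0.006,0.06,0, 0,0,0,0,-0.006,0.13,0, 0,0,0,0,-0.006,0.2,0, 0,0,0,0,-0.006,0.25,0, 0,0,0,0,-0.006,0.28,0, 0,0,0,0,-0.006,0.3,0, 0,0,0,0,-0.006,0.304,0, 0,0,0,0,-0.006,0.304,0]'
python3 - <<'E'
from h import *
snap("wrist","w11",bright=1.5); snap("scene","s11",crop=(180,180,360,350),scale=4,bright=1.5)
o=r.get_obs(); print(o["tcp_pos"],o["contact_force"],o["moment"])
E
```

```text
clock: 10.25
tcp_pos: [0.5286, -0.0829, 0.0559]
orientation: [-3.135, -0.164, 0.001]
contact_force: [0.5, 0.6, -0.7]
grip_width: 0.0145
[ 0.5287376 -0.0829479  0.0559293] [ 1.14900666  0.72222438 -0.54216461] [0.00344196 0.07584019 0.03121176]
```

View pics/w11.png

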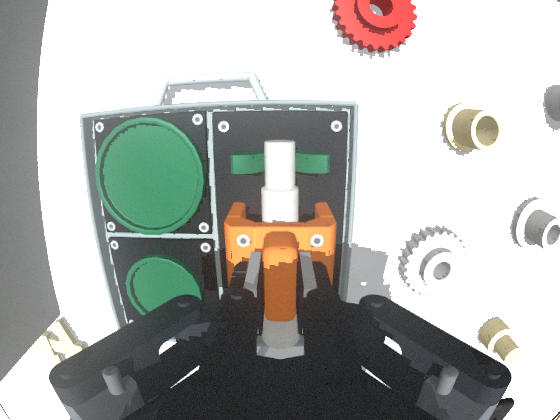

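View pics/s11.png

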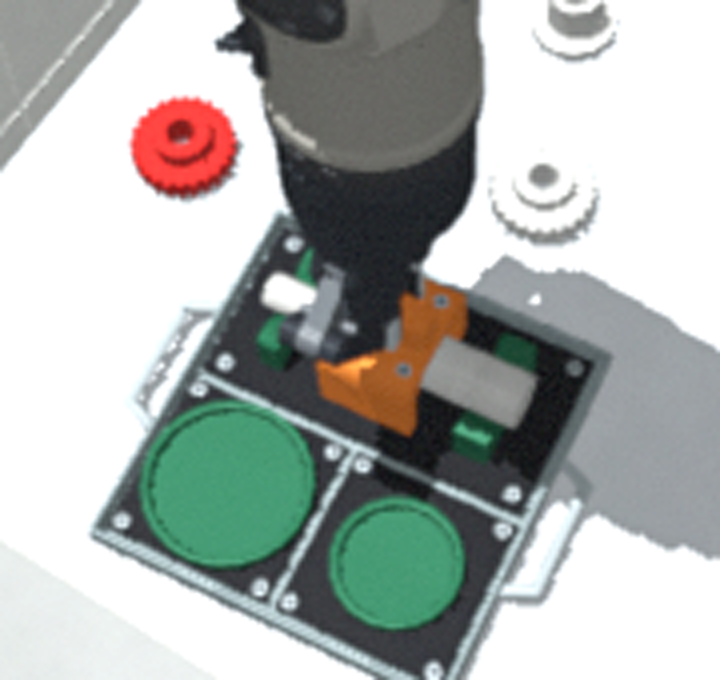

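```bash
python3 -m jog '[0,0,0,0,0,0.005,0, 0,0,0,0,0,0.01,0, 0,0,0,0,0,0.01,0]'; python3 -m jog '[0,0,0,0,0,0.004,0, 0,0,0,0,0,0.008,0, 0,0,0,0,0,0.008,0]'
```

```text
clock: 10.65
tcp_pos: [0.529, -0.083, 0.0558]
orientation: [-3.135, -0.164, 0.0]
contact_force: [-6.2, 0.9, 19.8]
grip_width: 0.0147
clock: 10.95
tcp_pos: [0.5293, -0.0829, 0.0558]
orientation: [-3.135, -0.163, -0.001]
contact_force: [-6.4, 1.0, 18.1]
grip_width: 0.0147
```

```bash
python3 -m jog '[0,0,0,0,0,0,0.4, 0,0,0,0,0,0,0.4, 0,0,0,0,0,0,0.5, 0,0,0,0,0,-0.1,0.6, 0,0,0,0,0,-0.3,0.7, 0,0,0,0,0,-0.5,0.7, 0,0,0,0,0,-0.7,0.7, 0,0,0,0,0,-0.7,0.7, 0,0,0,0,0,-0.7,0.7]'
python3 - <<'E'
from h import *
snap("wrist","w12",bright=1.3); snap("scene","s12",crop=(180,180,360,350),scale=4,bright=1.5)
o=r.get_obs(); print(o["tcp_pos"],o["contact_force"],o["moment"])
d=np.load("pics/w12.npz");v=np.clip(d["im"][90:290,140:340].astype(float)*1.5,0,255).astype(np.uint8); cv2.imwrite("pics/w12c.png",cv2.resize(v,None,fx=3,fy=3,interpolation=cv2.INTER_CUBIC))
E
```

```text
clock: 11.85
tcp_pos: [0.5297, -0.0833, 0.1964]
orientation: [-3.135, -0.163, -0.004]
contact_force: [-0.8, 0.1, 0.1]
grip_width: 0.0594
[ 0.5283437  -0.08313804  0.19450209] [-0.47927221  0.64894404 -0.23611505] [ 0.00554912  0.01695231 -0.00713909]
```

View pics/w12c.png

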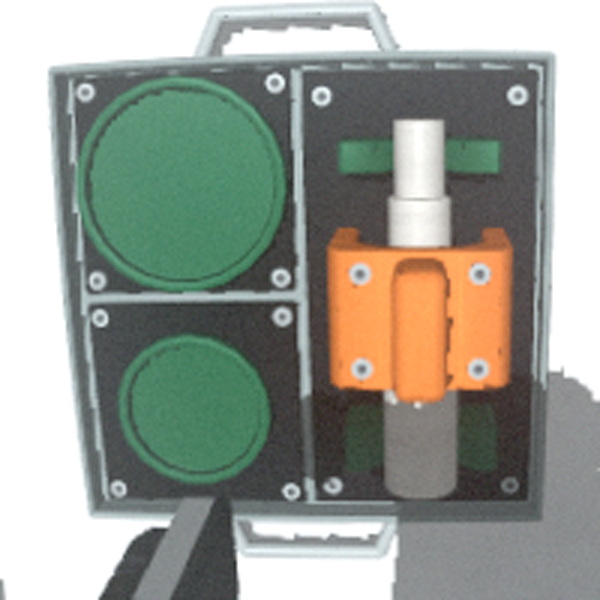

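View pics/s12.png

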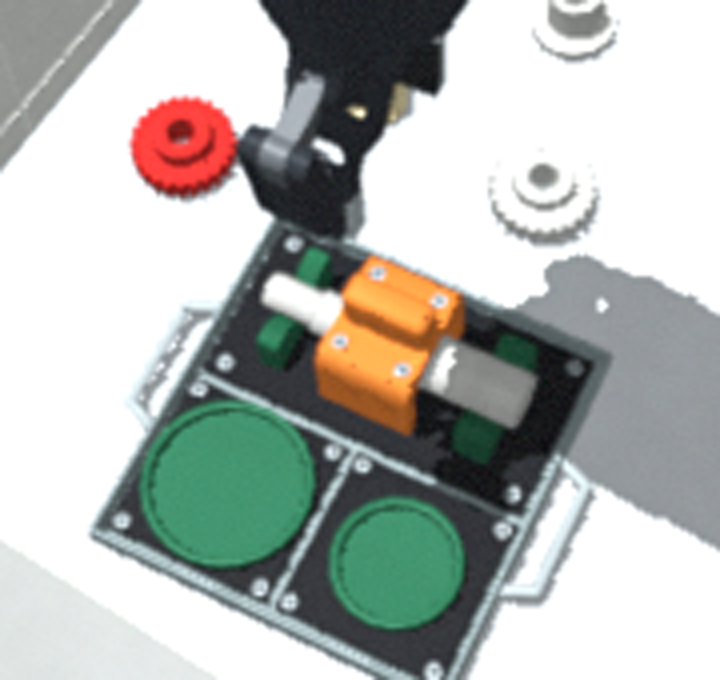

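View pics/w12.png

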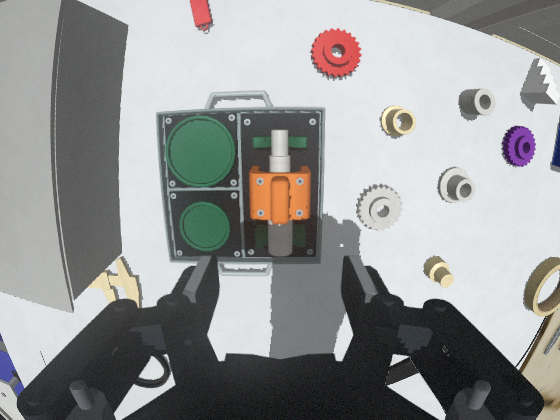

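Run:
```python
from h import *
d=np.load("pics/w12.npz"); im=d["im"]; o=dict(tcp_pos=d["p"],orientation=d["o"])
C=np.array([.5254,-.0834]);u=np.array([.9943,.1063]);v=np.array([-u[1],u[0]])
def ck(px,z): 
    A=onz("wrist",px,z,o)[:,:2]; return ((A-C)@np.c_[u,v]*1000).round(1)
k=ck([(140+a/3,90+b/3) for a,b in [(359,273),(480,273),(362,369),(479,369)]],.053); print("keeper screws cradle mm",k.tolist(),k.mean(0))
print("thin end",ck([(280,130.5)],.03))
v1=np.clip(im[175:240,345:415].astype(float)*1.0,0,255).astype(np.uint8); v2=np.clip(im[95:145,370:425].astype(float),0,255).astype(np.uint8)
cv2.imwrite("pics/g12.png",np.hstack([cv2.resize(v1,(420,390)),cv2.resize(v2,(380,390))]))
```

```text
keeper screws cradle mm [[18.5, 18.5], [18.4, -17.7], [-11.7, 18.1], [-11.7, -17.8]] [3.375 0.275]
thin end [[62.3  0.2]]
```

View pics/g12.png

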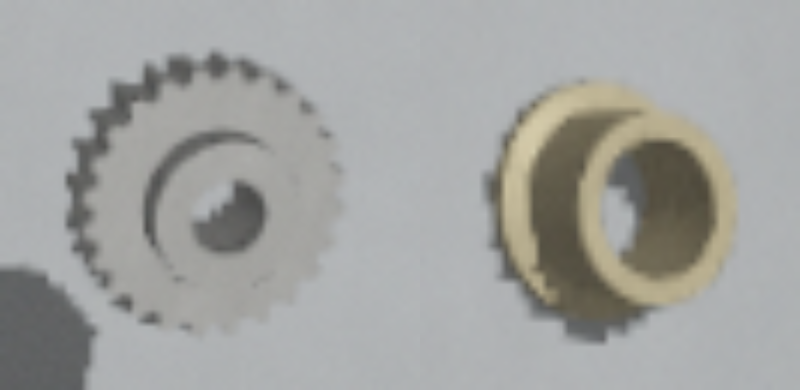

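Run:
```python
from h import *
d=np.load("pics/w12.npz"); im=d["im"]; o=dict(tcp_pos=d["p"],orientation=d["o"])
print("gear",onz("wrist",(383.2,211),.02,o),"disc",onz("wrist",(345+206/6,175+196/6),.009,o)); print("bush",onz("wrist",(404.4,121.7),.03,o))
t=np.load("pics/t7.npz")["im"]; s=np.load("pics/s12.npz")["im"]
print("top bush",onz("top",(293.3,186.5),.03), "scene bush", onz("scene",(274,194),.03))
b=blobs(s,"brass",roi=(255,180,290,220))[0]; print([x.mean(0) for x in b])
```

```text
gear [[ 0.51671004 -0.19401844  0.02      ]] disc [[ 0.51697029 -0.19286589  0.009     ]]
bush [[ 0.61250461 -0.19695139  0.03      ]]
top bush [[ 0.61002933 -0.19765502  0.03      ]] scene bush [[ 0.61172756 -0.20292726  0.03      ]]
[]
```

```bash
python3 -m jog '[0,0,0,-0.04,0.2,0.05,0.8, 0,0,0,-0.08,0.4,0.1,0.8, 0,0,0,-0.114,0.546,0.25,0.8, 0,0,0,-0.114,0.546,0.45,0.8, 0,0,0,-0.114,0.546,0.5,0.8, 0,0,0,-0.114,0.546,0.5,0.8]'
python3 - <<'E'
from h import *
im,o=snap("wrist","w13",bright=1.2)
print(o["tcp_pos"],o["contact_force"]); o=r.get_obs(); print(o["tcp_pos"]);print(R.from_rotvec(o["orientation"]).as_matrix().round(3))
cv2.imwrite("pics/w13c.png",cv2.resize(im[160:280,210:350],None,fx=5,fy=5,interpolation=cv2.INTER_CUBIC))
E
```

```text
clock: 12.55
tcp_pos: [0.5149, -0.1926, 0.0918]
orientation: [-3.133, -0.165, 0.012]
contact_force: [-0.2, 0.0, 0.4]
grip_width: 0.0683
[ 0.51494543 -0.19262209  0.09183139] [-0.20272729  0.03459287  0.37455202]
[ 0.51652039 -0.19282134  0.09360988]
[[ 0.994  0.105 -0.004]
 [ 0.105 -0.994  0.003]
 [-0.004 -0.004 -1.   ]]
```

View pics/w13.png

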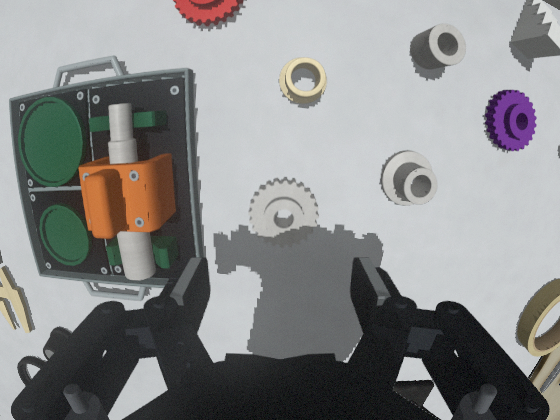

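View pics/w13c.png

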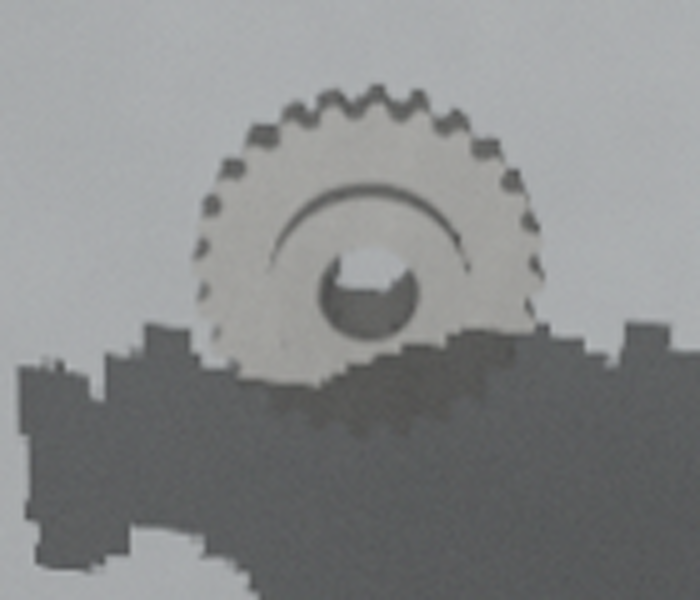

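Run:
```python
from h import *
d=np.load("pics/w13.npz"); o=dict(tcp_pos=d["p"],orientation=d["o"])
P=onz("wrist",(283.8,218.4),.02,o)[0]; print(P); print("to go",totool([P[0],P[1],.002]))
L=onz("wrist",[(210+195/5,160+260/5),(210+545/5,160+260/5)],.012,o);print(L.mean(0))
print("bush",onz("wrist",[(306,81)],.03,o))
```

```text
[ 0.51734559 -0.19438563  0.02      ]
to go [0.0010007  0.00199903 0.09159967]
[ 0.51940387 -0.19436814  0.012     ]
bush [[ 0.61041106 -0.19802802  0.03      ]]
```

```bash
python3 -m jog '[0,0,0,0.005,0.008,0.2,0.8, 0,0,0,0.005,0.008,0.35,0.8, 0,0,0,0.005,0.008,0.43,0.8, 0,0,0,0.005,0.008,0.458,0.8, 0,0,0,0.005,0.008,0.458,0.8]'; python3 -m jog '[0,0,0,0,0,0,0, 0,0,0,0,0,0,0, 0,0,0,0,0,0,0, 0,0,0,0,0,0,0, 0,0,0,0,0,0,0]' 60;  python3 - <<'E'
from h import *
im,o=snap("wrist","w14",bright=1.2)
print(o["tcp_pos"],o["contact_force"])
E
```

```text
clock: 13.1
tcp_pos: [0.5183, -0.1935, 0.0028]
orientation: [-3.133, -0.167, 0.005]
contact_force: [0.3, 0.6, -0.0]
grip_width: 0.0685
clock: 13.6
tcp_pos: [0.5198, -0.1934, 0.0052]
orientation: [-3.134, -0.168, -0.0]
contact_force: [-2.3, 1.2, 10.4]
grip_width: 0.0471
[ 0.51980341 -0.19341218  0.00516467] [-2.30372619  1.16132272 10.43329404]
```

View pics/w14.png

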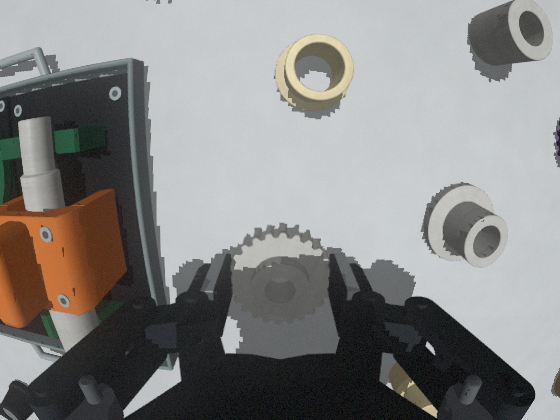

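```bash
python3 -m jog '[0,0,0,0,0,-0.04,0, 0,0,0,0,0,-0.1,0, 0,0,0,0,0,-0.25,0, 0,0,0,0,0,-0.4,0, 0,0,0,0,0,-0.5,0, 0,0,0,0,0,-0.5,0]';  python3 - <<'E'
from h import *
im,o=snap("wrist","w15",bright=1.4)
snap("scene","s15",crop=(220,130,400,330),scale=3.5,bright=1.5)
o=r.get_obs();print(o["tcp_pos"],o["contact_force"]);print(R.from_rotvec(o["orientation"]).as_matrix().round(3))
E
```

```text
clock: 14.25
tcp_pos: [0.5222, -0.1946, 0.1092]
orientation: [-3.136, -0.168, -0.011]
contact_force: [0.4, -0.1, -2.2]
grip_width: 0.047
[ 0.52002094 -0.19376484  0.10596493] [-0.0464653   0.70835861 -1.51200902]
[[ 0.994  0.107  0.002]
 [ 0.107 -0.994  0.003]
 [ 0.002 -0.003 -1.   ]]
```

View pics/w15.png

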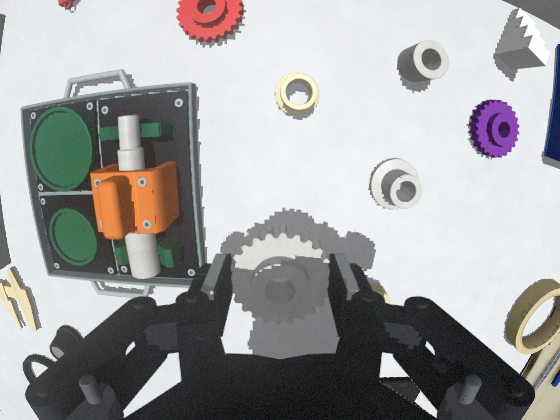

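View pics/s15.png

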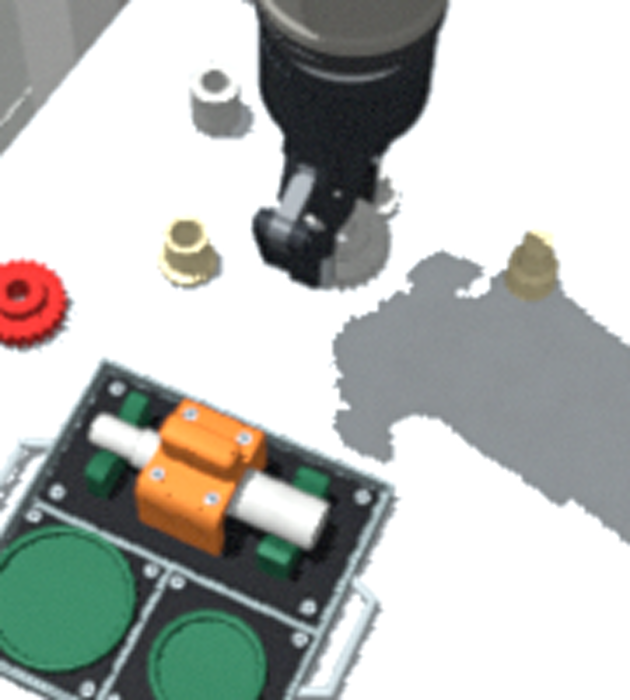

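Run:
```python
from h import *
d=np.load("pics/w14.npz"); o=dict(tcp_pos=d["p"],orientation=d["o"])
P=onz("wrist",(281,290),.02,o)[0]; print(P,totool(P,o))
g=totool(P,o)[:2]
o=r.get_obs(); Rm=R.from_rotvec(o["orientation"]).as_matrix()
off=Rm[:2,:2]@g; T=np.array([.557,.003])-off; print("tcp target",T,"to go",totool([T[0],T[1],.06]))
```

```text
[ 0.51771839 -0.19391325  0.02      ] [-0.00212039  0.00022775 -0.01483703]
tcp target [0.55908389 0.00345308] to go [ 0.05983101 -0.19178413  0.04661217]
```

```bash
python3 -m jog '[0,0,0,0.03,-0.1,-0.12,0, 0,0,0,0.09,-0.3,-0.14,0, 0,0,0,0.15,-0.5,-0.14,0, 0,0,0,0.22,-0.72,-0.14,0, 0,0,0,0.3,-0.96,-0.14,0, 0,0,0,0.3,-0.96,-0.05,0, 0,0,0,0.3,-0.96,0.1,0, 0,0,0,0.3,-0.96,0.22,0, 0,0,0,0.3,-0.96,0.22,0, 0,0,0,0.3,-0.96,0.22,0]';  python3 - <<'E'
from h import *
im,o=snap("wrist","w16",bright=1.4)
snap("scene","s16",crop=(180,180,360,350),scale=4,bright=1.5)
o=r.get_obs();print(o["tcp_pos"],o["contact_force"],o["joints"].round(2));print("to go",totool([.5591,.0034,.014]))
E
```

```text
clock: 15.35
tcp_pos: [0.5585, 0.0035, 0.0619]
orientation: [-3.134, -0.168, 0.001]
contact_force: [0.5, -0.2, -0.7]
grip_width: 0.0468
[0.55992362 0.0035381  0.06350014] [-0.56602202  0.00518928 -1.41027889] [-0.17  0.51  0.07  1.97 -0.06  0.66 -1.53]
to go [-0.00099292  0.00018539  0.04949688]
```

View pics/w16.png

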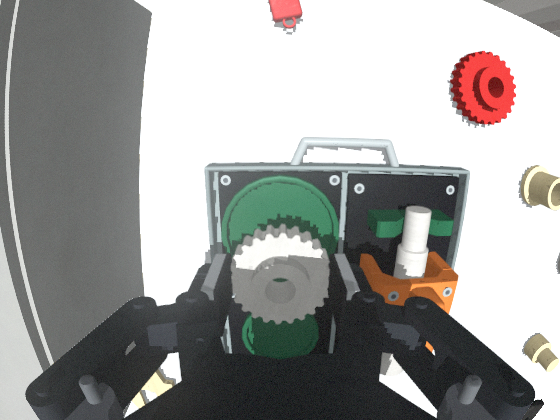

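View pics/s16.png

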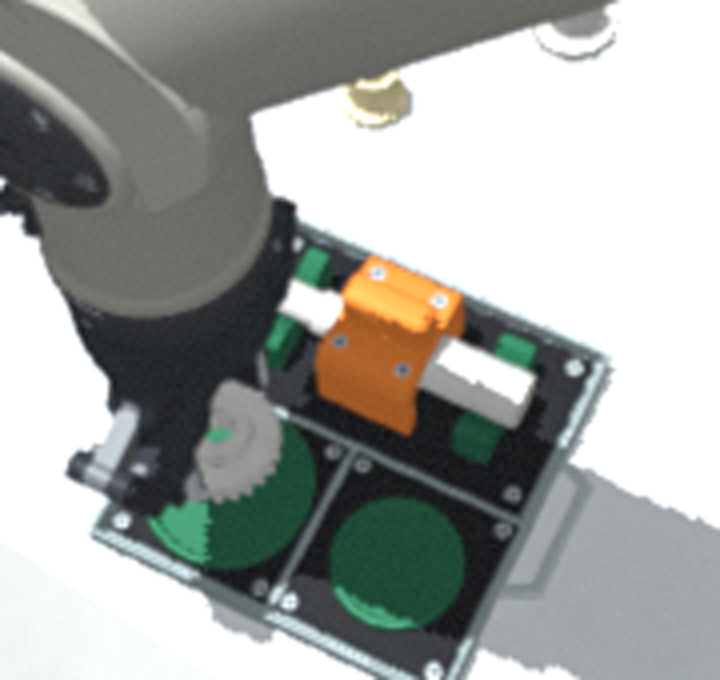

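```bash
python3 -m jog '[0,0,0,-0.005,0,0.1,0, 0,0,0,-0.005,0,0.17,0, 0,0,0,-0.005,0,0.21,0, 0,0,0,-0.005,0,0.23,0, 0,0,0,-0.005,0,0.24,0, 0,0,0,-0.005,0,0.24,0]'
python3 - <<'E'
from h import *
im,o=snap("wrist","w17",bright=1.4)
o=r.get_obs();print(o["tcp_pos"],o["contact_force"],o["moment"])
E
```

```text
clock: 16.05
tcp_pos: [0.5592, 0.0036, 0.0156]
orientation: [-3.134, -0.167, -0.005]
contact_force: [-0.4, 0.5, -0.8]
grip_width: 0.047
[0.55936225 0.00357765 0.0158041 ] [-0.70548254  0.39535128 -1.10144121] [-0.00791681  0.01151846 -0.03218272]
```

View pics/w17.png

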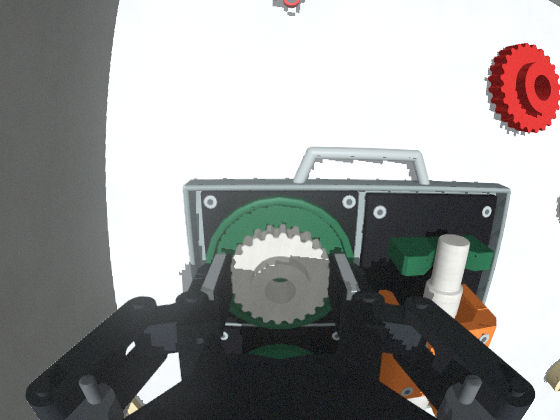

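```bash
python3 -m jog '[0,0,0,0,0,0.006,0, 0,0,0,0,0,0.01,0, 0,0,0,0,0,0.01,0]'
```

```text
clock: 16.4
tcp_pos: [0.5598, 0.0036, 0.0143]
orientation: [-3.134, -0.167, -0.007]
contact_force: [-0.2, 1.2, 2.9]
grip_width: 0.0467
```

```bash
python3 -m jog '[0,0,0,0,0,0,0.65, 0,0,0,0,0,0,0.65, 0,0,0,0,0,0,0.65, 0,0,0,0,0,-0.1,0.65, 0,0,0,0,0,-0.3,0.65, 0,0,0,0,0,-0.5,0.65, 0,0,0,0,0,-0.7,0.65, 0,0,0,0,0,-0.9,0.65, 0,0,0,0,0,-0.9,0.65, 0,0,0,0,0,-0.9,0.65]'
python3 - <<'E'
from h import *
im,o=snap("wrist","w18",bright=1.3)
snap("scene","s18",crop=(180,180,360,350),scale=4,bright=1.5)
o=r.get_obs();print(o["tcp_pos"],o["contact_force"],o["moment"]);print(R.from_rotvec(o["orientation"]).as_matrix().round(3))
E
```

```text
clock: 17.4
tcp_pos: [0.5595, 0.0031, 0.1952]
orientation: [-3.134, -0.167, -0.01]
contact_force: [-0.1, -0.4, -0.4]
grip_width: 0.0554
[0.5581096  0.00302338 0.1931068 ] [-0.03248178 -0.45558739 -0.05862565] [0.02679638 0.04114921 0.01533033]
[[ 0.994  0.107  0.002]
 [ 0.107 -0.994  0.003]
 [ 0.003 -0.003 -1.   ]]
```

View pics/w18.png

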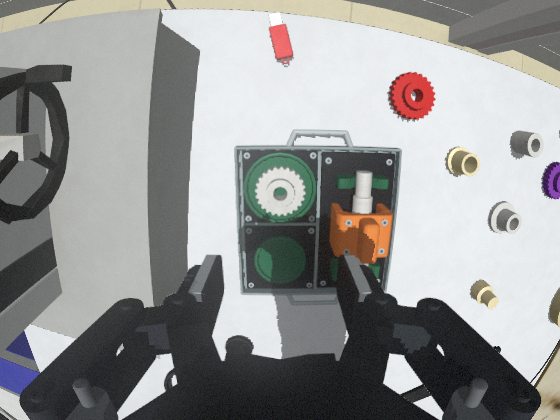

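View pics/s18.png

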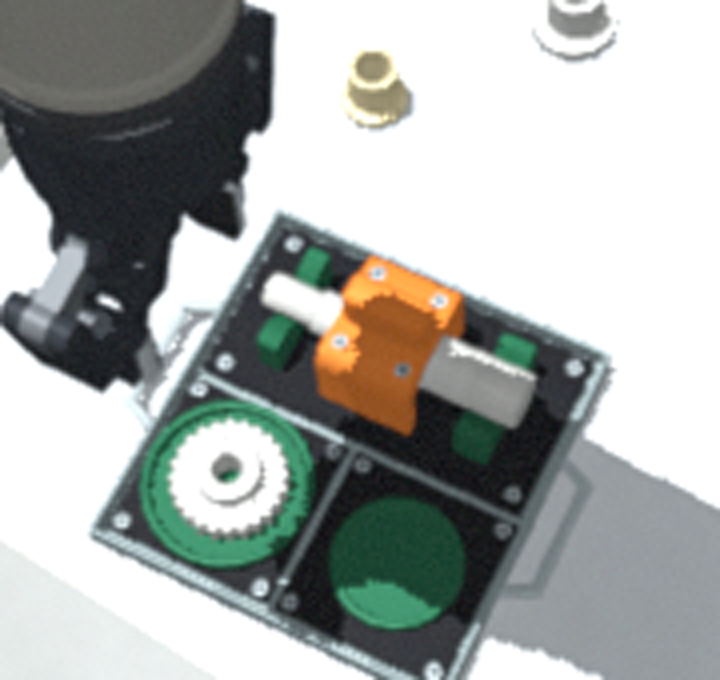

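```bash
python3 -m jog '[0,0,0,0.04,0.23,0,0.65, 0,0,0,0.08,0.46,0,0.65, 0,0,0,0.12,0.7,0,0.65, 0,0,0,0.153,0.93,0.1,0.65, 0,0,0,0.153,1,0.25,0.65, 0,0,0,0.153,1,0.4,0.65, 0,0,0,0.153,1,0.4,0.65, 0,0,0,0.153,1,0.4,0.65]'
python3 - <<'E'
from h import *
im,o=snap("wrist","w19",bright=1.2)
print(o["tcp_pos"])
cv2.imwrite("pics/w19c.png",cv2.resize(im[150:270,210:350],None,fx=5,fy=5,interpolation=cv2.INTER_CUBIC))
E
```

```text
clock: 18.3
tcp_pos: [0.6092, -0.1916, 0.1114]
orientation: [-3.133, -0.168, 0.001]
contact_force: [0.7, -0.6, 0.3]
grip_width: 0.0555
[ 0.60920283 -0.1915636   0.11141836]
```

View pics/w19.png

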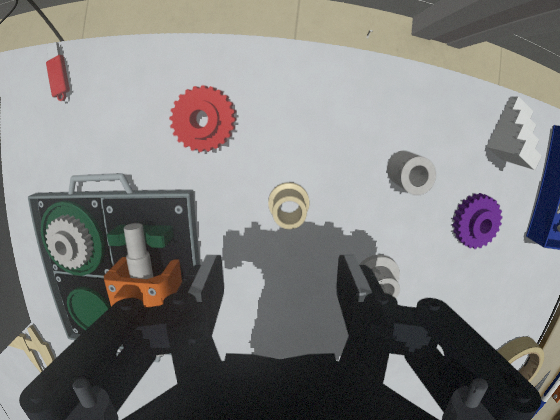

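View pics/w19c.png

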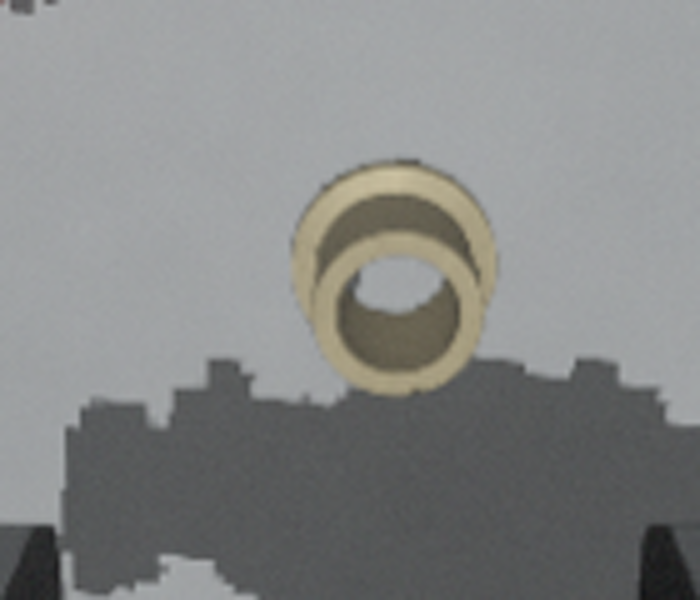

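Brass flanged bushing with a bore sits at wrist pixel (289.5, 213), the right part. The solid blank and grey collar are elsewhere.

Run:
```python
from h import *
d=np.load("pics/w19.npz"); o=dict(tcp_pos=d["p"],orientation=d["o"])
P=onz("wrist",(210+398.5/5,150+314/5),.03,o)[0]; F=onz("wrist",(210+394/5,150+257/5),.004,o)[0]; print(P,F)
o=r.get_obs(); print(o["tcp_pos"]); print("to go",totool([P[0],P[1],.006]))
```

```text
[ 0.61353585 -0.19753438  0.03      ] [ 0.61468688 -0.19730889  0.004     ]
[ 0.61036477 -0.19162184  0.11291075]
to go [0.00226626 0.0065487  0.10689668]
```

```bash
python3 -m jog '[0,0,0,0.011,0.031,0.1,0.65, 0,0,0,0.011,0.031,0.3,0.65, 0,0,0,0.011,0.031,0.44,0.65, 0,0,0,0.011,0.031,0.51,0.65, 0,0,0,0.011,0.031,0.534,0.65, 0,0,0,0.011,0.031,0.534,0.65]'; python3 -m jog '[0,0,0,0,0,0,0, 0,0,0,0,0,0,0, 0,0,0,0,0,0,0, 0,0,0,0,0,0,0, 0,0,0,0,0,0,0]' 60;  python3 - <<'E'
from h import *
im,o=snap("wrist","w20",bright=1.3)
print(o["tcp_pos"],o["contact_force"])
E
```

```text
clock: 18.95
tcp_pos: [0.6146, -0.1971, 0.0075]
orientation: [-3.134, -0.17, -0.007]
contact_force: [0.4, 0.9, 0.4]
grip_width: 0.0553
clock: 19.45
tcp_pos: [0.6161, -0.1975, 0.0096]
orientation: [-3.135, -0.17, -0.011]
contact_force: [-0.6, 0.1, 8.1]
grip_width: 0.0263
[ 0.616056   -0.1974777   0.00961537] [-0.58601749  0.06356128  8.09435324]
```

View pics/w20.png

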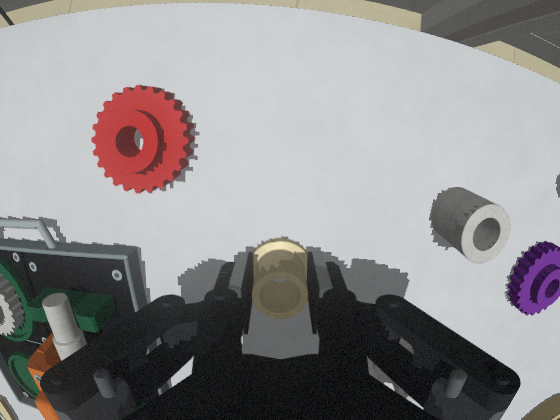

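```bash
python3 -m jog '[0,0,0,0,0,-0.02,0, 0,0,0,0,0,-0.06,0, 0,0,0,0,0,-0.12,0, 0,0,0,0,0,-0.12,0]' 80;  python3 - <<'E'
from h import *
im,o=snap("wrist","w21",bright=1.3)
snap("scene","s21",crop=(220,130,400,330),scale=3.5,bright=1.5)
print(o["tcp_pos"],o["contact_force"])
E
```

```text
clock: 19.9
tcp_pos: [0.6172, -0.1981, 0.0359]
orientation: [-3.136, -0.17, -0.016]
contact_force: [0.7, -0.8, -1.7]
grip_width: 0.0256
[ 0.61722603 -0.19807576  0.03587021] [ 0.70841797 -0.83404816 -1.67359104]
```

View pics/w21.png

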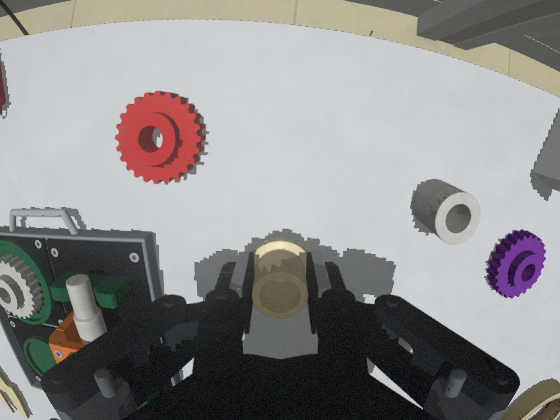

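View pics/s21.png

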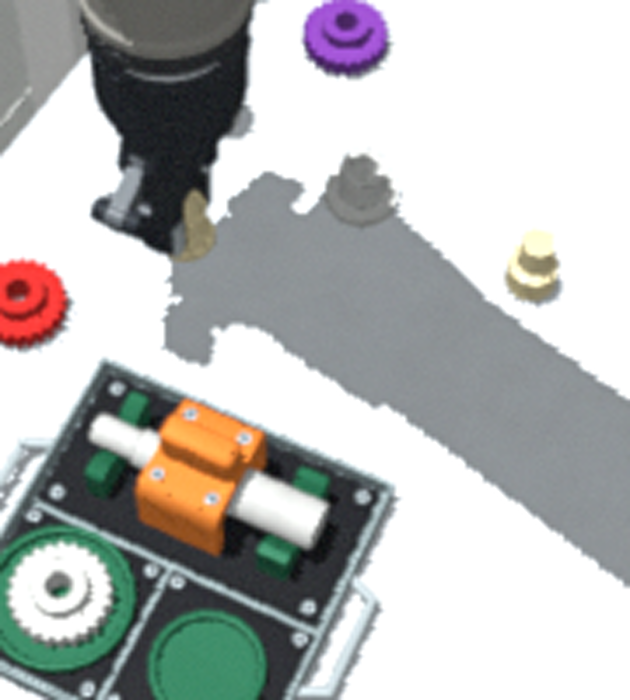

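Run:
```python
from h import *
d=np.load("pics/w20.npz"); o=dict(tcp_pos=d["p"],orientation=d["o"])
P=onz("wrist",(280,294),.03,o)[0]; g=totool(P,o); print(P,g)
o=r.get_obs(); Rm=R.from_rotvec(o["orientation"]).as_matrix(); off=Rm[:2,:2]@g[:2]
T=np.array([.4763,-.0057])-off; print(o["tcp_pos"],Rm.round(3),"T",T,totool([T[0],T[1],.06]))
```

```text
[ 0.61509521 -0.19739154  0.03      ] [-0.00079604 -0.00022196 -0.0203907 ]
[ 0.6161482  -0.19764095  0.03419616] [[ 0.994  0.108  0.008]
 [ 0.108 -0.994  0.002]
 [ 0.008 -0.001 -1.   ]] T [ 0.47711534 -0.00583458] [-0.11726036 -0.20575009 -0.02650594]
```

```bash
python3 -m jog '[0,0,0,0,0,-0.1,0, 0,0,0,0,0,-0.25,0, 0,-0.0025,0,0,0,-0.45,0, 0,-0.0025,0,-0.12,-0.2,-0.47,0, 0,-0.0025,0,-0.24,-0.4,-0.47,0, 0,-0.0025,0,-0.36,-0.6,-0.47,0, 0,-0.0025,0,-0.48,-0.8,-0.47,0, 0,-0.0025,0,-0.586,-1,-0.47,0, 0,-0.0025,0,-0.586,-1,-0.35,0, 0,-0.0025,0,-0.586,-1,-0.2,0, 0,-0.0025,0,-0.586,-1,-0.2,0, 0,-0.0025,0,-0.586,-1,-0.2,0]';  python3 - <<'E'
from h import *
im,o=snap("wrist","w22",bright=1.3)
snap("scene","s22",crop=(180,180,360,350),scale=4,bright=1.5)
o=r.get_obs();print(o["tcp_pos"],o["contact_force"],o["joints"].round(2),o["grip_width"]);print(R.from_rotvec(o["orientation"]).as_matrix().round(3),"to go",totool([.4771,-.0058,.0186]))
E
```

```text
clock: 21.2
tcp_pos: [0.4773, -0.0118, 0.0734]
orientation: [-3.136, -0.169, 0.002]
contact_force: [0.2, 0.3, -1.1]
grip_width: 0.0257
[ 0.47858806 -0.01188167  0.07448726] [ 1.16221461 -0.70267457 -0.93078098] [-0.18  0.39  0.09  2.15 -0.06  0.6  -1.51] 0.025861704480730687
[[ 0.994  0.107  0.002]
 [ 0.107 -0.994  0.001]
 [ 0.002 -0.001 -1.   ]] to go [-0.0009291  -0.00614125  0.05589283]
```

View pics/w22.png

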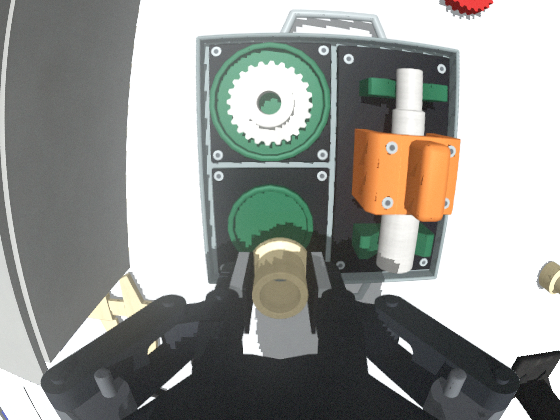

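View pics/s22.png

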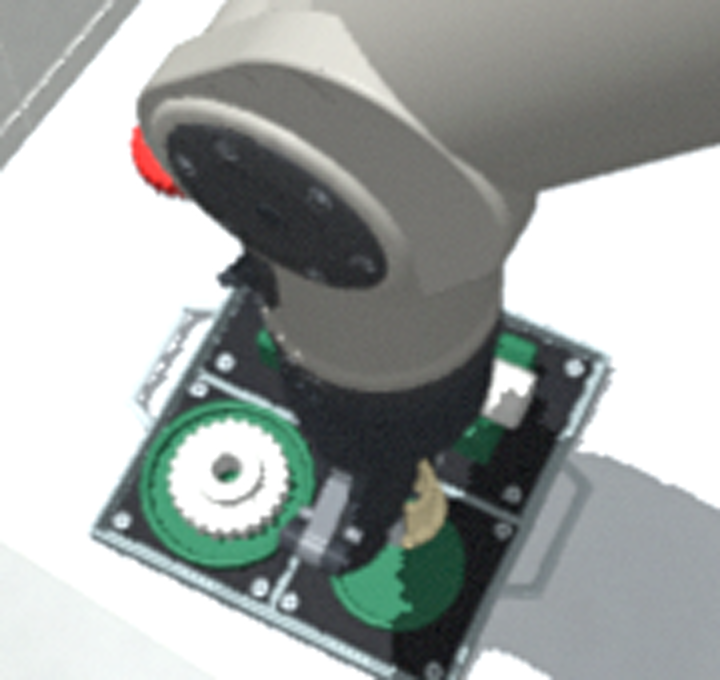

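```bash
python3 -m jog '[0,0,0,-0.005,-0.031,0.08,0, 0,0,0,-0.005,-0.031,0.15,0, 0,0,0,-0.005,-0.031,0.2,0, 0,0,0,-0.005,-0.031,0.24,0, 0,0,0,-0.005,-0.031,0.26,0, 0,0,0,-0.005,-0.031,0.265,0, 0,0,0,-0.005,-0.031,0.265,0]'; python3 -m jog '[0,0,0,0,0,0.006,0, 0,0,0,0,0,0.012,0, 0,0,0,0,0,0.012,0]'
python3 - <<'E'
from h import *
im,o=snap("wrist","w23",bright=1.3)
snap("scene","s23",crop=(180,180,360,350),scale=4,bright=1.5)
E
```

```text
clock: 22.0
tcp_pos: [0.4772, -0.0058, 0.0217]
orientation: [-3.136, -0.168, -0.003]
contact_force: [0.2, -0.0, -1.3]
grip_width: 0.0261
clock: 22.3
tcp_pos: [0.4773, -0.0058, 0.0193]
orientation: [-3.136, -0.168, -0.003]
contact_force: [-0.5, 0.4, -0.3]
grip_width: 0.0253
```

View pics/w23.png

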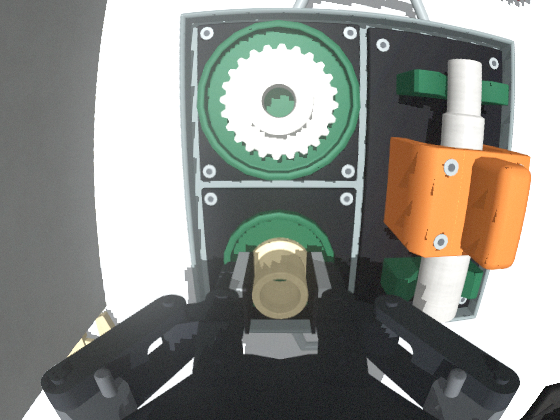

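View pics/s23.png

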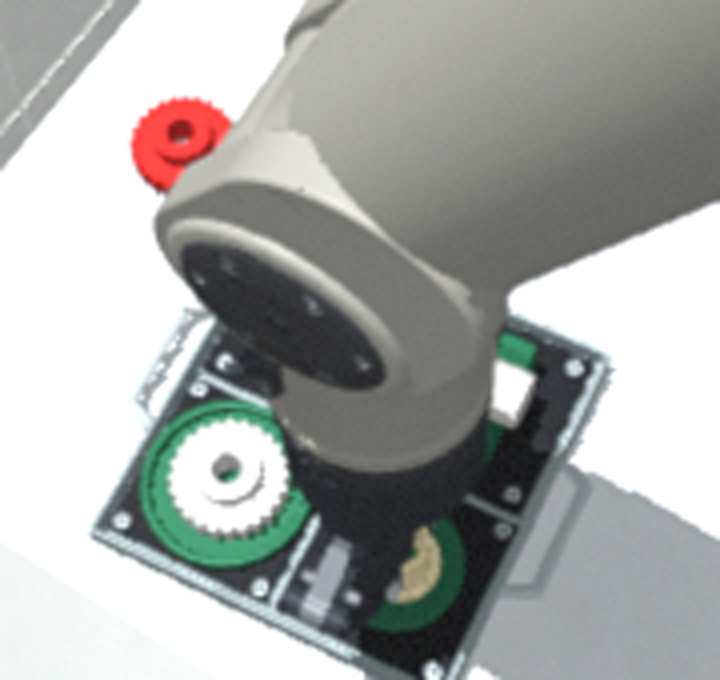

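Still about 1 mm short of contact; creep down, then release.

```bash
python3 -m jog '[0,0,0,0,0,0.005,0, 0,0,0,0,0,0.01,0, 0,0,0,0,0,0.01,0]'
```

```text
clock: 22.7
tcp_pos: [0.4774, -0.0058, 0.0186]
orientation: [-3.136, -0.168, -0.004]
contact_force: [-4.2, 0.2, 17.6]
grip_width: 0.0258
```

```bash
python3 -m jog '[0,0,0,0,0,-0.003,0.5, 0,0,0,0,0,-0.003,0.5, 0,0,0,0,0,-0.003,0.5, 0,0,0,0,0,-0.05,0.5, 0,0,0,0,0,-0.2,0.5, 0,0,0,0,0,-0.4,0.5, 0,0,0,0,0,-0.65,0.5, 0,0,0,0,0,-0.9,0.5, 0,0,0,0,0,-0.9,0.5, 0,0,0,0,0,-0.9,0.5]'
python3 - <<'E'
from h import *
im,o=snap("wrist","w24",bright=1.3)
snap("scene","s24",crop=(180,180,360,350),scale=4,bright=1.5)
E
```

```text
clock: 23.7
tcp_pos: [0.4777, -0.006, 0.2003]
orientation: [-3.135, -0.168, -0.009]
contact_force: [-0.6, 0.4, -0.7]
grip_width: 0.0425
```

View pics/w24.png

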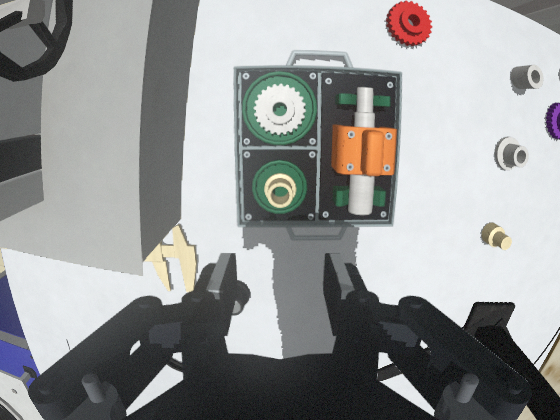

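View pics/s24.png

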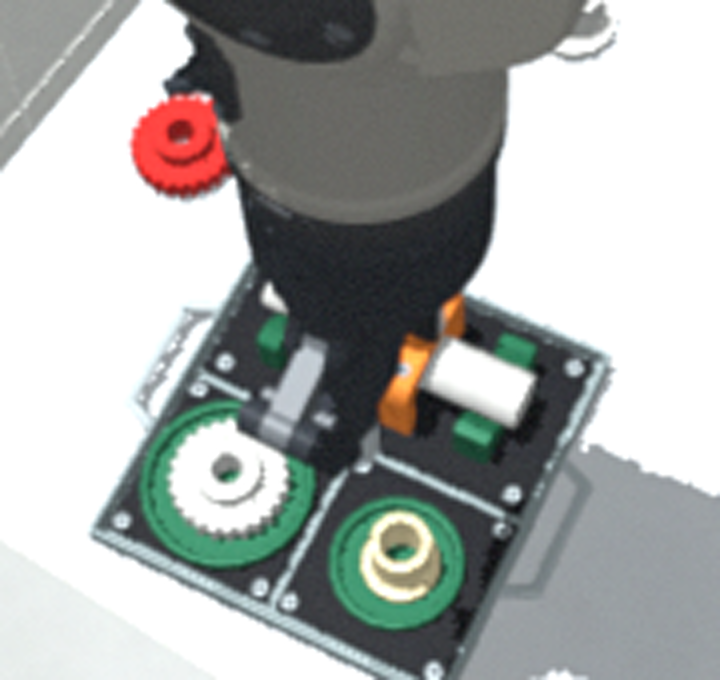

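Run:
```python
from h import *
d=np.load("pics/w24.npz"); im=d["im"]; o=dict(tcp_pos=d["p"],orientation=d["o"])
cv2.imwrite("pics/w24c.png",cv2.resize(np.clip(im[60:230,230:410]*1.3,0,255).astype(np.uint8),None,fx=4,fy=3.5,interpolation=cv2.INTER_CUBIC))
C=np.array([.5254,-.0834]);u=np.array([.9943,.1063]);v=np.array([-u[1],u[0]])
ck=lambda px,z:((onz("wrist",px,z,o)[:,:2]-C)@np.c_[u,v]*1000).round(1)
print("gear bore",onz("wrist",(280.5,108.5),.029,o),"dish .5577,.0029"); print("bush bore",onz("wrist",(279.5,190.5),.039,o),"dish .4768,-.0058")
k=ck([(350,134),(391,134.5),(350.5,168),(388.5,168)],.053); print("keeper",k.mean(0)); print("thin end",ck([(365.5,87.5)],.03),"thick end",ck([(362,214)],.03))
for nm,px,z in [("collar",(517,155),.03),("steel b",(533,77),.034),("pin",(504,240),.04)]: print(nm,onz("wrist",px,z,o).round(3))
```

```text
gear bore [[0.55678666 0.00258131 0.029     ]] dish .5577,.0029
bush bore [[ 0.47905479 -0.00479537  0.039     ]] dish .4768,-.0058
keeper [ 3.225 -0.075]
thin end [[63.2  0.3]] thick end [[-64.3  -1.9]]
collar [[ 0.553 -0.276  0.03 ]]
steel b [[ 0.65  -0.283  0.034]]
pin [[ 0.451 -0.28   0.04 ]]
```

View pics/w24c.png

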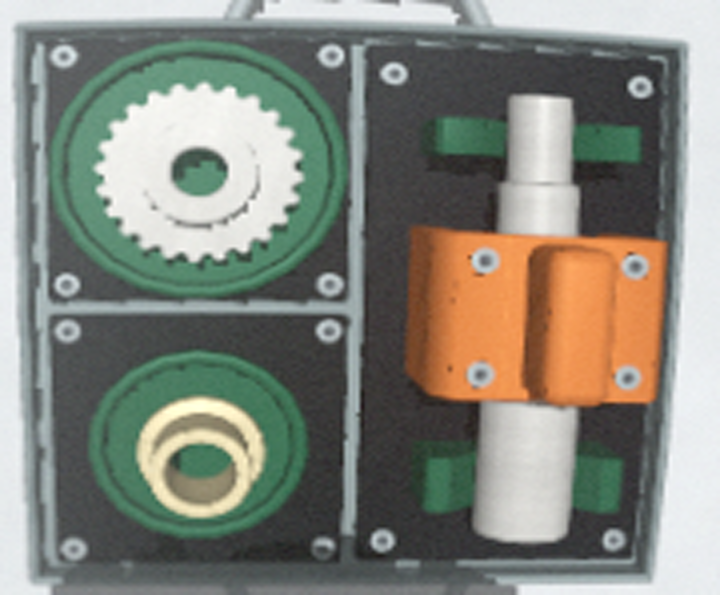

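Everything is in place and the look-alikes still measure where they started, within measurement error. The gripper is clear, so I'm handing in.

Run:
```python
from bench import r
o=r.get_obs(); print(o["clock"],o["contact_force"],abs(o["qvel"]).max()); print(r.hand_in())
```

```text
23.8 [0.03783863 0.58786778 0.40966031] 0.019811158079269427
the job is handed in; nothing more can be done
None
```

I packed the shaft kit and handed it in at about 24 s of the 106 s allowed. The order was shaft into both Vs (thick end in the deep V), keeper over it, gear into the large dish, then brass bushing, flange down, into the small dish.

My last checks, from the wrist image, with the robot clear of everything and no contact force:

| Check | Measured | Target |
|---|---|---|
| Shaft, on the cradle's x axis | about -12 mm | -12 mm |
| Shaft, sideways | 0.3 mm off centre at the thin end, -1.9 mm at the thick end | within 6 mm |
| Keeper, on the cradle's x axis | 3.2 mm | 3 mm |
| Keeper, sideways | 0.1 mm off centre | within 10.5 mm |
| Gear from dish centre | about 1 mm | below 12 mm |
| Brass bushing from dish centre | about 2.5 mm | below 12 mm |

- **Keeper height:** it stopped on contact 8 mm above where it was picked up. That is the base plate's height, so both feet are down.
- **Look-alikes:** the plain steel bushing, grey collar and brass blank read within about 8 mm of their first rough positions. I never touched them, so I put that down to measurement error.
- **Disagreements:** the scene camera placed the tray about 2–3 mm closer to the robot in x than the wrist camera did. I used the wrist values, and the parts seated at the heights expected. The 1.9 mm at the shaft's thick end comes from one hand-picked pixel, but it would still pass.

No check failed.

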